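# Close up the aired plan press

## Task

The plan press has been left to air with its heavy panel propped on yellow wedges. Work every wedge backward out from under the panel in small tugs so that the panel comes down gently, never lifting or dropping it, then quarter-turn both red cam latches fully home so that the panel is drawn tight. Put all the wedges in the blue tray, set each white vent cover that lies on the green mat into a free vent frame on the panel and press it down until it sits level and fully home, and leave everything else on the table where it is.

Things in the scene. Friction and masses are not known exactly. Their poses are not given: they have to be found in the camera images.
- press: fixed plywood base of the press, 300 mm (x) by 440 mm (y), 15 mm thick. Origin: on its underside, below the middle of the closed panel's front edge; x points from the front (robot side) to the hinge, y left, z up. It runs from x = -110 to +190 mm; the wedges lie on its top (z = 15 mm)
- panel (a joint): angle (rad) of the heavy panel (3 kg, 180 mm deep, 434 wide, 18 thick) about the hinge along its far edge (press x = 180 mm); 0 = closed tight, growing as the front edge rises (180 mm per rad). About 0.1 when propped; with the wedges out it rests on a lift spring at about 0.025 (edge 4 to 5 mm up); only the cams draw it to 0. When closed: underside at press z = 15 mm, top at 33 mm
- cam_left (a joint): left front cam latch (rad): 0 = open (tongue and red handle parallel to the panel's front edge, tongue outward), 1.57 = locked, at its stop (tongue over the panel). Grows clockwise seen from above; starts 0 to 0.25. Stiff (0.12 N m), stays where left. It is blocked at about 0.5 while the panel is propped; once the panel is down, the tongue rides up a ramp and draws it tight
- cam_right (a joint): right front cam latch (rad): 0 = open (tongue and red handle parallel to the panel's front edge, tongue outward), 1.57 = locked, at its stop (tongue over the panel). Grows counter-clockwise seen from above; starts 0 to 0.25. Stiff (0.12 N m), stays where left. It is blocked at about 0.5 while the panel is propped; once the panel is down, the tongue rides up a ramp and draws it tight
- grip_left (a point): middle of the left cam's red wing handle, on its vertical turning axis (press x = -25, y = +172 mm), 61 mm above the table. Handle 56 mm long (along this point's y), 16 thick (along x), 22 high (50 to 72 mm above the table) on a 20 mm round post; below it the tongue reaches 47 mm out, 40 to 50 mm above the table
- grip_right (a point): the same for the right cam (press x = -25, y = -172 mm)
- vent_left (a point): centre of the floor of the left vent frame on the panel's top (90 mm behind its front edge, 70 mm left of the middle), axes as the panel. Frame 87 mm square inside, walls 8 mm thick and high. In it a rubber seal, 60 mm square, stands 5 mm proud; it yields only to a push of about 7 N, then stays down. A cover is home with its underside on the floor, its top flush with the frame
- vent_right (a point): the same for the right vent frame (70 mm right of the middle)
- tray: fixed open blue tray for the wedges, 210 mm (x) by 160 mm (y), 30 mm high, walls and floor 5 mm thick. Origin: centre of its underside. It stands left or right of the press
- wedge_1: yellow wedge, 130 mm long, 30 wide, 4 thick at the tip, 34 high at the blunt end (straight slope), 90 g. Origin: centre of its underside; x to the tip, z up. Starts on the press base, about 58 mm of its tip end under the panel's front edge, blunt end towards the robot, some 80 mm from its neighbour. Pulling it back along its -x under the panel's weight takes 5 to 20 N. May be absent (None)
- wedge_2: yellow wedge, 130 mm long, 30 wide, 4 thick at the tip, 34 high at the blunt end (straight slope), 90 g. Origin: centre of its underside; x to the tip, z up. Starts on the press base, about 58 mm of its tip end under the panel's front edge, blunt end towards the robot, some 80 mm from its neighbour. Pulling it back along its -x under the panel's weight takes 5 to 20 N. May be absent (None)
- wedge_3: yellow wedge, 130 mm long, 30 wide, 4 thick at the tip, 34 high at the blunt end (straight slope), 90 g. Origin: centre of its underside; x to the tip, z up. Starts on the press base, about 58 mm of its tip end under the panel's front edge, blunt end towards the robot, some 80 mm from its neighbour. Pulling it back along its -x under the panel's weight takes 5 to 20 N. May be absent (None)
- cover_1: white vent cover: plate 80 x 80 x 8 mm with a black grip rib 50 mm long (along its x), 14 wide and 16 tall on its middle (rib top 24 mm above the underside), 150 g. Origin: centre of its underside, z up. Starts on the green mat (4 mm thick, on the other side of the press from the tray). May be absent (None)
- cover_2: white vent cover: plate 80 x 80 x 8 mm with a black grip rib 50 mm long (along its x), 14 wide and 16 tall on its middle (rib top 24 mm above the underside), 150 g. Origin: centre of its underside, z up. Starts on the green mat (4 mm thick, on the other side of the press from the tray). May be absent (None)
- mug: blue ceramic mug; a bystander, to be left where it is. Origin: centre of its underside
- can: closed can, 120 mm high; a bystander, to be left where it is. Origin: centre of its underside
- tape: cardboard tape core, 100 mm across, 45 mm high; a bystander, to be left where it is. Origin: centre of its underside
- stapler: blue and black stapler, 140 mm long; a bystander, to be left where it is. Origin: centre of its underside
Things that resemble listed ones, but are neither listed nor needed, are in the scene too. What is shaped like the cover_2 but brown or orange is not meant.

How it is judged (in metres and radians):
On the way, in this order (a step that is already met when the one before it is completed fails the run):
1. the wedges have been worked out and the panel has come down onto its lift spring, the cams still open (value of joint panel below 0.04 rad and value of joint each of cam_left, cam_right below 0.8 rad), for 0.2 s.
2. both cams are turned home and the panel is drawn tight (value of joint each of cam_left, cam_right above 1.4 rad and value of joint panel below 0.009 rad), for 0.2 s.
At the end, for the whole second after the job is handed in: cams past 1.4 rad, panel within 0.009 rad of closed; every wedge present at rest in the tray (origin inside the walls, under 55 mm above its underside); every cover present in a vent frame within 7 mm of its centre, level to 0.04 rad, underside within 2.2 mm of the floor (all of step 2 and x of wedge_1 in the frame of tray between -0.1 and 0.1 m and y of wedge_1 in the frame of tray between -0.075 and 0.075 m and z of each of wedge_1, wedge_2, wedge_3 in the frame of tray below 0.055 m and linear speed of each of wedge_1, wedge_2, wedge_3 below 0.02 m/s and x of wedge_2 in the frame of tray between -0.1 and 0.1 m and y of wedge_2 in the frame of tray between -0.075 and 0.075 m and x of wedge_3 in the frame of tray between -0.1 and 0.1 m and y of wedge_3 in the frame of tray between -0.075 and 0.075 m and ((horizontal distance between cover_1 and vent_left below 0.007 m and z of cover_1 in the frame of vent_left below 0.0022 m and angle between cover_1's own z axis and vertical below 0.04 rad) or (horizontal distance between cover_1 and vent_right below 0.007 m and z of cover_1 in the frame of vent_right below 0.0022 m and angle between cover_1's own z axis and vertical below 0.04 rad)) and ((horizontal distance between cover_2 and vent_left below 0.007 m and z of cover_2 in the frame of vent_left below 0.0022 m and angle between cover_2's own z axis and vertical below 0.04 rad) or (horizontal distance between cover_2 and vent_right below 0.007 m and z of cover_2 in the frame of vent_right below 0.0022 m and angle between cover_2's own z axis and vertical below 0.04 rad))); the robot touches nothing.
It fails at once if the panel is dropped (its front edge falls faster than about 35 mm/s) (velocity of joint panel below -0.2 rad/s and value of joint panel above 0.035 rad).
It fails at once if the panel is lifted or prised up (value of joint panel above 0.15 rad).
It fails at once if a bystander is knocked or moved more than 40 mm (distance of any of mug, can, tape, stapler from where it was at the start of the episode above 0.04 m).
Of wedge_1, wedge_2, wedge_3 only 2 to 3 are there at a start; the rules pass over those that are not, and their reading is None.
Of cover_1, cover_2 only 1 to 2 are there at a start; the rules pass over those that are not, and their reading is None.
At some moment in a run one of cover_1, cover_2 may be knocked a few centimetres aside while the robot is not near it.
Once in a run the grip may slacken for a moment while it holds something.
It also fails if it takes over 210 s, if anything falls off the work surface, if the arm or the gripper's body presses on something with over 40 N, if the wrist force passes 120 N, or if a joint passes its speed limit or range.

## Robot

A 6-joint arm with a two-finger parallel gripper is mounted at the origin on the work surface. World frame = base frame: x ahead of the robot, y to its left, z up, the work surface at z = 0. Lengths are in m, angles in degrees, forces in N, time in s.
With the tool pointing down it reaches from about 0.35 to 0.775 m from the base axis. Payload 5.5 kg.
Tool frame: the origin (TCP) lies on the centre line of the jaws, within the pads' length; the fingertips stand 19 mm ahead of it and the grasp point (between the pads) is the TCP; z points along the fingers, y is the line along which they close (so a half turn about z gives the same grasp; the last joint's range is limited). The gripper opens to 85 mm and grips with 20 to 120 N. Pads are 22 mm wide; open, the fingers measure 114 mm over their backs; the gripper's body (76 mm by 85 mm) begins 54 mm behind the grasp point. The pads swing forward as they close: fully open they stand 13 mm farther back than shut.
Start: joints at [-81.624, 17.945, 2.641, 74.691, 0, 82.002], TCP at [0.162, -0.552, 0.25] pointing down, gripper open.
Joint ranges: [-158.12, 158.12], [-49.38, 96.58], [-58.88, 72.47], [-126.05, 133.96], [-84.25, 85.87], [-180, 180]. Speed limits (degrees/s): [147.25, 147.25, 180, 180, 180, 180].

## Interface

Orientations are given as [roll, pitch, yaw] about the fixed x, y, z axes, in that order (R = Rz(yaw) Ry(pitch) Rx(roll)).
In Python, from bench import env, optics, ticket gives the robot as it stands.
- The arm moves only by the shell command python3 -m inch 'ROWS' [FORCE]. ROWS is JSON, a list that holds one entry, the list of rows, each a list of 7 numbers: the shift along the tool's x, y, z in m, then the turn, a rotation vector about the tool's x, y, z in degrees, then the closure, from 0 (fully open) to 1 (shut). In form: [[[x, y, z, wx, wy, wz, jaw], ...]]. A call has exactly 5 rows; each row shifts and turns the commanded pose from where the row before left it, along the tool's axes as they then stand; what a row does not reach is not made up. A row lasts 1/12 s, in which the tool goes at most 41.7 mm and 7.16 degrees, less where a joint would pass 70% of its speed; a pose out of reach is approached as far as the arm can. A call with a gripper value outside its range is refused whole. The fingers move at their own pace and stop on an object; FORCE is the grip in N (left out, the last holds). Time passes only in rows, so rows that do not move let the fingers close, or fill a call up. It gives the time, the measured TCP pose, the force, the opening and the grip force at its end, in the units of the state.
- env.get_obs(): the state, without advancing time (a new reading comes with each control period).
- optics.capture(name): name is "scene" or "side" or "wrist"; returns a dict with "image" (384x512x3 uint8, red, green, blue), "depth" (384x512 float32, m along the optical axis (not along the pixel's ray), 0 where there is no reading), "K" (3x3 intrinsics, pixels), "extrinsics" (4x4, takes a point from camera to world coordinates); the wrist camera has in their place "tool_from_camera" (4x4, takes a point from camera to tool coordinates, whose origin is the TCP and whose axes are the flange's). Camera axes: x right, y up, looking along -z (the intrinsics and any distortion apply to the point x, -y, -z); pixel columns grow to the right and rows downward; lengths in m; the calibration is good to about 2 mm. The wrist camera is an equidistant fisheye: a pixel r from the principal point sees the ray r / f radians off the axis. A picture is of the moment at which its call begins: read the wrist's pose just before it.
- ticket.finish_job(): hands the job in; it is judged then, once.
The state is a dict: "time": time; "joint_pos": joint angles; "qvel": joint speeds; "joint_torque": joint torques, N m; "tool_pos": TCP position; "orientation": TCP orientation; "wrist_force": force on the tool from outside, world axes, zero at the start; "torque": the same for the moment, N m; "gripper_width": finger opening in m; "gripper_force": force on a finger pad.
Only numpy, scipy, OpenCV 4.12 (cv2) and the standard library are available. Lean on these libraries where they do the work, as an engineer would, in place of code of your own. Each camera call takes 0.05 s, during which the arm holds its last target. There are 200 camera calls.

## Working session

There is one attempt and no reset: what is moved stays moved. The work goes in short steps, Python scripts to look and compute and a shell command to move; the robot and the scene stay as the last step left them, time stands still between calls to the robot, and variables do not carry over. Pictures are saved under pics/ and viewed, at most 14 in all, crops included, and the job is handed in when it is done.

```bash
ls; mkdir -p pics; cat > h.py <<'E'
import numpy as np, cv2
from bench import env, optics, ticket
from scipy.spatial.transform import Rotation as R
def cap(n):
    o=env.get_obs(); c=optics.capture(n); c['obs']=o; return c
def world(c):
    K=c['K'];d=c['depth'];v,u=np.mgrid[:384,:512]
    p=np.stack([(u-K[0,2])/K[0,0]*d,-(v-K[1,2])/K[1,1]*d,-d],-1)
    E=c['extrinsics']; return p@E[:3,:3].T+E[:3,3]
def save(n,im,f=1):
    cv2.imwrite('pics/'+n,cv2.cvtColor(cv2.resize(im,None,fx=f,fy=f,interpolation=cv2.INTER_CUBIC),cv2.COLOR_RGB2BGR))
E
python3 - <<'E'
from h import *
for n in('scene','side'):
    c=cap(n); save(n+'0.png',c['image'],1.5); np.savez(''+n+'0.npz',im=c['image'],p=world(c),d=c['depth']); print(c['K'],c['extrinsics'])
print(env.get_obs())
E
```

```text
pics
[[433.02239445   0.         251.32608184]
 [  0.         433.02239445 189.06634268]
 [  0.           0.           1.        ]] [[-0.46070056 -0.73776646  0.49341225  1.17452331]
 [ 0.88740153 -0.37252446  0.27155857  0.3829107 ]
 [-0.01653867  0.56296197  0.82631731  1.19783249]
 [ 0.          0.          0.          1.        ]]
[[353.06220903   0.         252.75734579]
 [  0.         353.06220903 193.65344147]
 [  0.           0.           1.        ]] [[-0.8056174   0.30721856 -0.5065544   0.00357225]
 [-0.59232612 -0.40121132  0.69869825  0.70099764]
 [ 0.01141771  0.86292887  0.5051964   0.55287081]
 [ 0.          0.          0.          1.        ]]
{'time': 0.1, 'joint_pos': array([-8.16223203e+01,  1.79859965e+01,  2.58366204e+00,  7.46907454e+01,
        3.80889861e-04,  8.20016817e+01]), 'qvel': array([ 0.07370392, -0.0362094 ,  0.34622042, -0.05272652,  0.12553438,
       -0.07547368]), 'joint_torque': array([ 3.06867565e-03, -4.81725419e+01,  2.99244350e+01,  1.28031711e-02,
       -6.83145026e-05,  7.52338565e-06]), 'tool_pos': array([ 0.16204717, -0.55125204,  0.24950429]), 'orientation': array([-1.79907879e+02, -1.33286843e-02,  1.63759870e+01]), 'wrist_force': array([0.25671854, 0.78414864, 0.46501586]), 'torque': array([-0.01217704, -0.01611081,  0.03719869]), 'gripper_force': 0.0, 'gripper_width': 0.0854597823250776}
```

View pics/scene0.png

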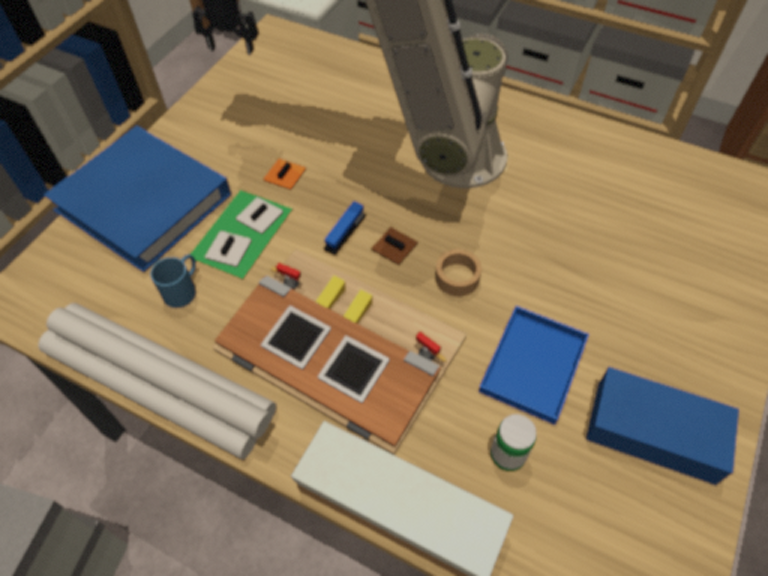

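View pics/side0.png

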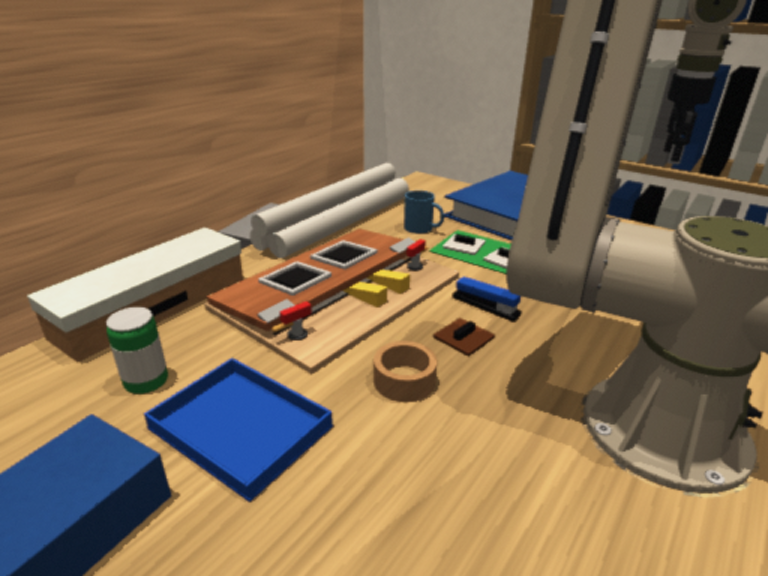

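The scene view shows two wedges at (331,292) and (358,306), and cam handles at (288,271) and (428,343). The vents are at (296,335) and (354,368), and the tray is at (533,363). Look-alike covers are at (284,173) orange, (395,245) brown, and (260,214) and (228,247) white on the green mat; only the two white ones fit the description. The stapler is at (345,227), tape at (458,273), mug at (175,280) and can at (513,440).

```bash
python3 - <<'E'
from h import *
z=np.load('scene0.npz');im=z['im'];p=z['p'];hsv=cv2.cvtColor(im,cv2.COLOR_RGB2HSV)
H,S,V=[hsv[...,i].astype(int) for i in range(3)]
X=p[...,0];Z=p[...,2]
m0=(z['d']>0)&(X>.2)
def comp(name,m,amin=25):
    n,l,s,_=cv2.connectedComponentsWithStats((m&m0).astype(np.uint8),connectivity=4)
    for i in range(1,n):
        if s[i,4]<amin: continue
        q=p[l==i]; 
        r=cv2.minAreaRect((q[:,:2]*1000).astype(np.float32))
        print(name,s[i,:5],'rect mm',np.round(r[0]),np.round(r[1]),round(r[2],1),'z',np.round(np.percentile(q[:,2],[5,50,95])*1000))
comp('wedge',(H>22)&(H<32)&(S>190)&(V>120))
comp('red',((H<5)|(H>174))&(S>180)&(V>120)&(Z>.03))
comp('green',(H>50)&(H<85)&(S>120))
comp('white',(S<45)&(V>165)&(Z<.09)&(Z>.0),100)
comp('tray',(H>105)&(H<120)&(S>180)&(Z<.045),400)
comp('panel',(H<14)&(S>110)&(Z>.025)&(Z<.08),800)
# rib of covers
comp('black',(V<50)&(Z<.08),25)
comp('stap',(H>105)&(H<120)&(S>150)&(Z>.01),150)
for n,u,v in (('tape',458,273),('mug',175,280),('can',513,425)): print(n,np.round(p[int(v/1.5)-0,int(u/1.5)]*1000))
cv2.imwrite('pics/crop1.png',cv2.resize(cv2.cvtColor(im[105:280,120:330],cv2.COLOR_RGB2BGR),None,fx=3.4,fy=3.4,interpolation=cv2.INTER_CUBIC))
E
```

```text
red [185 176  15   8  57] rect mm [ 555. -176.] [16. 52.] 1.4 z [62. 68. 72.]
red [278 222  15  13  70] rect mm [579. 166.] [51. 15.] 70.8 z [63. 68. 72.]
green [128 128  65  57 899] rect mm [ 486. -368.] [252. 147.] 2.1 z [-5. -0.  4.]
green [332 290  20  13  67] rect mm [722. 387.] [54. 17.] 87.5 z [ 93. 103. 110.]
white [158 132  29  22 259] rect mm [ 411. -356.] [79. 85.] 84.9 z [ 3.  8. 12.]
white [137 154  29  22 306] rect mm [ 529. -367.] [83. 85.] 6.6 z [ 3.  8. 12.]
white [ 44 203 135  70 876] rect mm [ 839. -296.] [502.  33.] 90.0 z [49. 54. 60.]
white [175 205  45  40 239] rect mm [676. -85.] [103. 103.] 85.8 z [39. 45. 53.]
white [  27  221  138   80 1674] rect mm [ 915. -298.] [499.  33.] 89.5 z [41. 48. 53.]
white [213 225  46  43 283] rect mm [684.  54.] [106. 107.] 84.7 z [38. 45. 53.]
white [215 287  23  16 119] rect mm [850. 117.] [49. 49.] 47.6 z [86. 89. 90.]
white [235 300  23  18 127] rect mm [859. 180.] [46. 53.] 7.4 z [86. 89. 90.]
white [243 314  38  17 178] rect mm [862. 229.] [37. 96.] 9.2 z [86. 88. 90.]
tray [ 323  206   67   50 1227] rect mm [483. 367.] 
[... 485 characters left out ...]
ect mm [673. -88.] [76. 76.] 85.1 z [35. 42. 47.]
black [219 230  33  30 560] rect mm [682.  51.] [75. 76.] 87.0 z [36. 42. 47.]
black [ 25 243  58  50 676] rect mm [ 892. -724.] [38. 49.] 89.8 z [-711. -512. -294.]
stap [  0   9  13  30 191] rect mm [  231. -1328.] [35. 59.] 72.1 z [ 30.  66. 124.]
stap [  30   86  121   87 5145] rect mm [ 505. -640.] [329. 290.] 81.4 z [51. 56. 60.]
stap [218 136  23  30 262] rect mm [ 367. -143.] [ 29. 128.] 86.8 z [27. 40. 45.]
stap [ 392  247   99   75 4440] rect mm [528. 619.] [130. 236.] 6.5 z [33. 71. 75.]
stap [321 252  50  30 208] rect mm [598. 367.] [152.  22.] 84.6 z [12. 23. 29.]
tape [350. 137.  -3.]
mug [ 660. -417.   12.]
can [687. 377. 118.]
```

View pics/crop1.png

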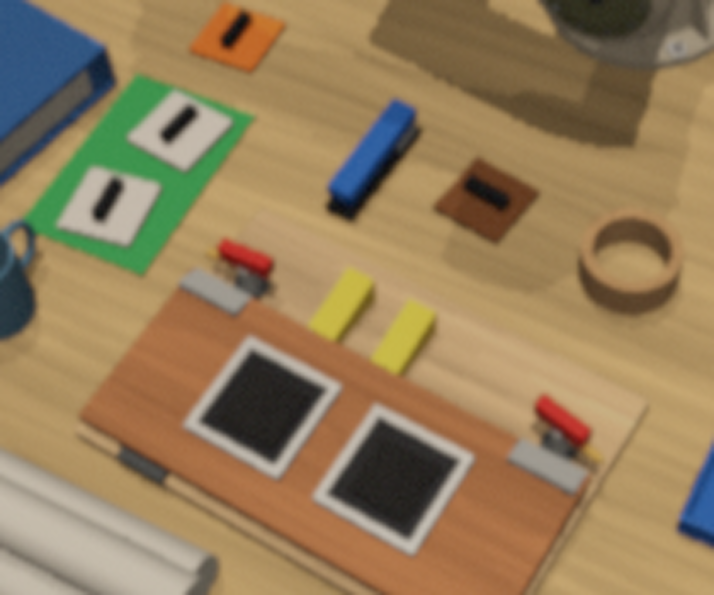

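```bash
cat >> h.py <<'E'
def wristpts(c):
    K=c['K'];d=c['depth'];v,u=np.mgrid[:384,:512]
    x=(u-K[0,2])/K[0,0];y=(v-K[1,2])/K[1,1];th=np.hypot(x,y);k=np.tan(np.minimum(th,1.5))/np.maximum(th,1e-9)
    p=np.stack([x*k*d,-y*k*d,-d],-1); T=c['tool_from_camera']
    p=p@T[:3,:3].T+T[:3,3]; o=c['obs']
    return p@R.from_euler('xyz',o['orientation'],degrees=True).as_matrix().T+o['tool_pos']
def comp(p,name,m,amin=25):
    n,l,s,_=cv2.connectedComponentsWithStats(m.astype(np.uint8),connectivity=4)
    for i in range(1,n):
        if s[i,4]<amin: continue
        q=p[l==i]; r=cv2.minAreaRect((q[:,:2]*1000).astype(np.float32))
        print(name,s[i,:5],'rect',np.round(r[0],1),np.round(r[1],1),round(r[2],1),'z',np.round(np.percentile(q[:,2],[5,50,95])*1000,1))
def hsv(im): return [cv2.cvtColor(im,cv2.COLOR_RGB2HSV)[...,i].astype(int) for i in range(3)]
E
python3 - <<'E'
from h import *
z=np.load('scene0.npz');im=z['im'];p=z['p'];H,S,V=hsv(im)
print(H[195,220],S[195,220],V[195,220])
comp(p,'w',(H>22)&(H<35)&(S>150)&(p[...,2]>.02)&(p[...,2]<.06)&(p[...,0]>.4))
E
python3 -m inch '[[[0,0,0,0,0,7,0.3],[0,0,0,0,0,7,0.3],[0,0,0,0,0,6.4,0.3],[0,0,0,0,0,0,0.3],[0,0,0,0,0,0,0.3]]]' 80
```

```text
26 167 199
w [212 185  17  20 189] rect [545.  -79.4] [32.  67.7] 87.2 z [27.6 36.9 44.5]
w [230 194  18  21 189] rect [551.1  -8.4] [31.1 65.9] 88.5 z [28.7 36.7 45.7]
time: 0.52
tool_pos: [0.162, -0.5515, 0.2499]
orientation: [-180.0, 0.0, -3.8]
wrist_force: [-0.4, 0.4, 0.7]
gripper_width: 0.0599
gripper_force: 0.0
```

```bash
python3 -m inch '[[[0.02,-0.0353,0,0,0,0,0.3],[0.02,-0.0353,0,0,0,0,0.3],[0.02,-0.0353,0,0,0,0,0.3],[0.02,-0.0353,0,0,0,0,0.3],[0.02,-0.0353,0,0,0,0,0.3]]]' >/dev/null; python3 -m inch '[[[0.02,-0.0353,0,0,0,0,0.3],[0.02,-0.0353,0,0,0,0,0.3],[0.02,-0.0353,0,0,0,0,0.3],[0.02,-0.0353,0,0,0,0,0.3],[0.02,-0.0353,0,0,0,0,0.3]]]' >/dev/null; python3 -m inch '[[[0.02,-0.0353,0,0,0,0,0.3],[0.02,-0.0353,0,0,0,0,0.3],[0.02,-0.0353,0,0,0,0,0.3],[0.02,-0.0353,0,0,0,0,0.3],[0,0,0,0,0,0,0.3]]]'
python3 - <<'E'
from h import *
c=cap('wrist');save('w1.png',c['image'],1.5);p=wristpts(c);H,S,V=hsv(c['image']);Z=p[...,2];print(c['K'],c['tool_from_camera'])
comp(p,'w',(H>22)&(H<35)&(S>150)&(Z>.016)&(Z<.06)&(p[...,0]>.4))
comp(p,'red',((H<6)|(H>174))&(S>150)&(V>90)&(Z>.04))
comp(p,'panel',(H<14)&(S>110)&(Z>.02)&(Z<.08),800)
comp(p,'white',(S<50)&(V>150)&(Z<.07)&(Z>.0)&(p[...,0]<.75),300)
E
```

```text
time: 1.77
tool_pos: [0.4789, -0.0729, 0.2503]
orientation: [-179.9, -0.1, -3.4]
wrist_force: [0.0, -0.1, 0.3]
gripper_width: 0.0599
gripper_force: 0.0
[[297.31863964   0.         250.01496695]
 [  0.         297.31863964 193.24274452]
 [  0.           0.           1.        ]] [[ 4.65010941e-04  9.56006281e-01  2.93345828e-01  7.54352094e-02]
 [ 9.99999891e-01 -4.30758056e-04 -1.81367786e-04  1.39846171e-03]
 [-4.70276639e-05  2.93345881e-01 -9.56006377e-01 -1.24750394e-01]
 [ 0.00000000e+00  0.00000000e+00  0.00000000e+00  1.00000000e+00]]
w [ 180   81   29   65 1684] rect [550.4 -14.2] [29.8 72. ] 85.4 z [33.6 41.6 49.2]
w [ 242   81   28   66 1577] rect [545.1 -83.4] [27.8 73.9] 84.1 z [33.7 41.5 48.9]
red [324 101  49  15 688] rect [ 548.1 -143.6] [ 15.1 129.1] 0.3 z [71.3 73.  74.3]
red [ 33 108  34  15 407] rect [560.3  54.7] [267.   18.8] 83.2 z [71.1 73.  74.2]
panel [   34     0   345    93 17792] rect [644.4 -14.2] [435.8 135.5] 82.2 z [41.  47.3 50.8]
panel [320 100  54  17 801] rect [ 547.2 -186.2] [19.2 66.2] 1.8 z [63.5 72.9 74.3]
white [ 205    0   96   44 1016] rect [649.3 -86.7] [102.3  54. ] 86.6 z [50.5 54.3 56.2]
white [ 430   99   42   57 1406] rect [ 526.8 -366.6] [76.2 76.8] 8.7 z [11.9 13.2 14.4]
white [ 417  179   47   49 1237] rect [ 409.8 -357.7] [76.6 75.6] 83.7 z [12.  13.1 14.4]
```

View pics/w1.png

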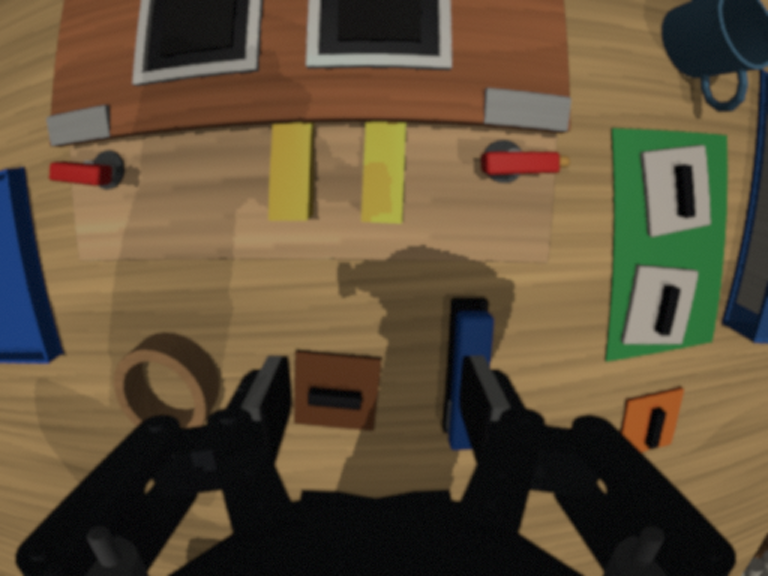

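The wrist view shows the wedges at (291,172) and (384,172) and the cams at (82,174) and (521,162). The covers on the mat are at (677,190) and (661,306). I'm taking the left wedge first.

```bash
python3 -m inch '[[[0.012,-0.016,0.03,0,0,1,0.3],[0.012,-0.016,0.03,0,0,0,0.3],[0.013,-0.016,0.03,0,0,0,0.3],[0.013,-0.015,0.03,0,0,0,0.3],[0,0,0.02,0,0,0,0.3]]]'
```

```text
time: 2.23
tool_pos: [0.5318, -0.0189, 0.1076]
orientation: [-180.0, 0.1, -4.8]
wrist_force: [-0.9, -1.0, -0.6]
gripper_width: 0.0599
gripper_force: 0.0
```

```bash
python3 -m inch '[[[0,-0.004,0.02,0,0,0,0.3],[0,0,0.02,0,0,0,0.3],[0,0,0.018,0,0,0,0.3],[0,0,0.01,0,0,0,0.3],[0,0,0,0,0,0,0.3]]]';python3 -m inch '[[[0,0,0,0,0,0,0.8],[0,0,0,0,0,0,0.8],[0,0,0,0,0,0,0.8],[0,0,0,0,0,0,0.8],[0,0,0,0,0,0,0.8]]]' 90
```

```text
time: 2.65
tool_pos: [0.5294, -0.0164, 0.0401]
orientation: [-180.0, 0.3, -5.0]
wrist_force: [-0.7, 0.6, 0.5]
gripper_width: 0.0595
gripper_force: 0.0
time: 3.07
tool_pos: [0.532, -0.0142, 0.0443]
orientation: [-179.8, -0.1, -4.9]
wrist_force: [-2.1, 6.4, 5.6]
gripper_width: 0.028
gripper_force: 88.0
```

```bash
python3 -m inch '[[[-0.002,0,0,0,0,0,0.8],[-0.002,0,0,0,0,0,0.8],[-0.002,0,0,0,0,0,0.8],[-0.002,0,0,0,0,0,0.8],[0,0,0,0,0,0,0.8]]]';python3 -m inch '[[[-0.002,0,0,0,0,0,0.8],[-0.002,0,0,0,0,0,0.8],[-0.002,0,0,0,0,0,0.8],[-0.002,0,0,0,0,0,0.8],[0,0,0,0,0,0,0.8]]]'
```

```text
time: 3.48
tool_pos: [0.5256, -0.0156, 0.0443]
orientation: [180.0, -0.3, -5.0]
wrist_force: [1.9, 1.5, 8.0]
gripper_width: 0.0277
gripper_force: 88.7
time: 3.9
tool_pos: [0.518, -0.0153, 0.0443]
orientation: [179.9, -0.3, -5.0]
wrist_force: [3.4, -0.7, 6.0]
gripper_width: 0.0277
gripper_force: 88.7
```

```bash
for i in 1; do python3 -m inch '[[[-0.003,0,0,0,0,0,0.8],[-0.003,0,0,0,0,0,0.8],[-0.003,0,0,0,0,0,0.8],[-0.003,0,0,0,0,0,0.8],[-0.003,0,0,0,0,0,0.8]]]';done;python3 -m inch '[[[-0.004,0,0,0,0,0,0.8],[-0.004,0,0,0,0,0,0.8],[-0.004,0,0,0,0,0,0.8],[-0.004,0,0,0,0,0,0.8],[-0.004,0,0,0,0,0,0.8]]]';python3 -m inch '[[[-0.004,0,0,0,0,0,0.8],[-0.004,0,0,0,0,0,0.8],[-0.004,0,0,0,0,0,0.8],[-0.004,0,0,0,0,0,0.8],[0,0,0,0,0,0,0.8]]]'
```

```text
time: 4.32
tool_pos: [0.5035, -0.014, 0.0444]
orientation: [179.9, -0.4, -5.0]
wrist_force: [3.8, -0.7, 5.8]
gripper_width: 0.0275
gripper_force: 88.5
time: 4.73
tool_pos: [0.4836, -0.0123, 0.0443]
orientation: [179.9, -0.4, -5.0]
wrist_force: [4.3, -0.4, 5.9]
gripper_width: 0.0279
gripper_force: 88.5
time: 5.15
tool_pos: [0.4667, -0.0107, 0.0442]
orientation: [179.9, -0.3, -5.0]
wrist_force: [2.5, -0.9, 7.9]
gripper_width: 0.0278
gripper_force: 88.7
```

```bash
python3 -m inch '[[[0,0,-0.03,0,0,0,0.8],[0,0,-0.03,0,0,0,0.8],[0,-0.01,-0.03,0,0,0,0.8],[-0.004,-0.03,-0.03,0,0,0,0.8],[-0.004,-0.035,-0.02,0,0,0,0.8]]]'>/dev/null;python3 -m inch '[[[-0.005,-0.036,0,0,0,0,0.8],[-0.005,-0.036,0,0,0,0,0.8],[-0.005,-0.036,0,0,0,0,0.8],[-0.005,-0.036,0,0,0,0,0.8],[-0.005,-0.036,0,0,0,0,0.8]]]'>/dev/null;python3 -m inch '[[[-0.005,-0.036,0,0,0,0,0.8],[-0.005,-0.036,0,0,0,0,0.8],[0,0,0,0,0,0,0.8],[0,0,0,0,0,0,0.8],[0,0,0,0,0,0,0.8]]]'
python3 - <<'E'
from h import *
c=cap('wrist');save('w2.png',c['image'],1);p=wristpts(c);H,S,V=hsv(c['image']);Z=p[...,2]
comp(p,'tray',(H>105)&(H<125)&(S>150)&(Z<.045)&(Z>-.01)&(p[...,1]<.5),300)
comp(p,'trayrim',(H>105)&(H<125)&(S>130)&(Z<.038)&(Z>.026)&(p[...,1]<.5),100)
comp(p,'w',(H>22)&(H<35)&(S>150))
E
```

```text
time: 6.4
tool_pos: [0.43, 0.1599, 0.1961]
orientation: [-173.1, 0.1, 6.1]
wrist_force: [0.5, -0.3, -0.9]
gripper_width: 0.0281
gripper_force: 88.2
tray [   49    13   124   188 20184] rect [490.8 362. ] [205.9 158.9] 0.9 z [ 5.1  6.5 30.4]
tray [ 14  68  23  55 925] rect [507.4 496.7] [74.6  5. ] 5.1 z [ 8.6 26.6 43.3]
tray [ 467  218   45   91 1142] rect [ 363.  -147.1] [ 28.  125.3] 86.4 z [14.1 39.6 44.7]
trayrim [  49   13  117  188 2339] rect [490.7 362.2] [206.5 159.2] 0.9 z [26.6 30.3 31.9]
trayrim [ 19  76   8  47 273] rect [501.6 495.9] [63.4  4.1] 6.1 z [26.7 32.1 37.2]
trayrim [467 218  41  87 412] rect [ 364.7 -134.9] [  8.9 123.7] 83.5 z [27.5 33.5 37.4]
w [ 236   35   44  164 3229] rect [501.4 161.4] [159.9  21.7] 16.7 z [171.9 177.5 185.9]
w [ 486   79   26   73 1325] rect [541.9  16.9] [ 77.  271.2] 1.4 z [33.4 41.7 49.5]
w [274 199   6  12  25] rect [461.  150.2] [2.1 5. ] 86.3 z [188.3 189.3 190. ]
```

View pics/w2.png

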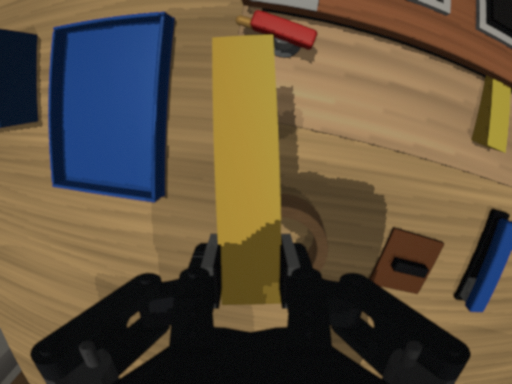

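```bash
python3 -m inch '[[[0,0,0,0,0,0,0.8],[0,0,0,0,0,0,0.8],[0,0,0,0,0,0,0.8],[0,0,0,0,0,0,0.8],[0,0,0,0,0,0,0.8]]]';python3 -c "
from h import *
o=env.get_obs();print(o['joint_pos'],o['qvel'])"
```

```text
time: 6.87
tool_pos: [0.4303, 0.1603, 0.1962]
orientation: [-173.1, 0.1, 6.1]
wrist_force: [-0.4, 0.2, -1.2]
gripper_width: 0.0279
gripper_force: 88.2
[  6.05276377   6.00006165 -20.50764049  63.58513345   6.94400046
 179.94147845] [ 0.08605892 -0.03967929  0.03936694 -0.07767603 -0.0608977   0.00953778]
```

```bash
python3 -m inch '[[[0,0,0,0,0,-7,0.8],[0,0,0,-6.9,0,0,0.8],[0,0,0,0,0,-7,0.8],[0,0,0,0,0,-7,0.8],[0,0,0,0,0,-7,0.8]]]'; for i in 1 2 3; do python3 -m inch '[[[0,0,0,0,0,-7,0.8],[0,0,0,0,0,-7,0.8],[0,0,0,0,0,-7,0.8],[0,0,0,0,0,-7,0.8],[0,0,0,0,0,-7,0.8]]]'>/dev/null;done; python3 -m inch '[[[0,0,0,0,0,-7,0.8],[0,0,0,0,0,-7,0.8],[0,0,0,0,0,-7,0.8],[0,0,0,0,0,-7,0.8],[0,0,0,0,0,-7,0.8]]]'
```

```text
time: 7.28
tool_pos: [0.4301, 0.1609, 0.1963]
orientation: [179.7, -0.7, 34.5]
wrist_force: [0.4, 0.4, -0.6]
gripper_width: 0.028
gripper_force: 88.3
time: 8.95
tool_pos: [0.4303, 0.1604, 0.1963]
orientation: [179.7, 0.7, 174.4]
wrist_force: [-0.0, -0.1, -1.3]
gripper_width: 0.0281
gripper_force: 88.3
```

```bash
python3 -m inch '[[[0,0,0,0,0,-6,0.8],[-0.018,0.038,0,0,0,0,0.8],[-0.018,0.038,0,0,0,0,0.8],[-0.018,0.038,0,0,0,0,0.8],[-0.018,0.038,0,0,0,0,0.8]]]';python3 -m inch '[[[-0.018,0.038,0,0,0,0,0.8],[-0.018,0.040,0.02,0,0,0,0.8],[0,0,0.03,0,0,0,0.8],[0,0,0.03,0,0,0,0.8],[0,0,0,0,0,0,0.8]]]'
```

```text
time: 9.37
tool_pos: [0.5021, 0.3128, 0.1978]
orientation: [179.8, 0.8, -180.0]
wrist_force: [0.3, -1.3, -0.7]
gripper_width: 0.0279
gripper_force: 88.5
time: 9.78
tool_pos: [0.532, 0.3825, 0.1135]
orientation: [-179.9, 0.2, -179.9]
wrist_force: [-1.0, -0.9, -2.4]
gripper_width: 0.028
gripper_force: 88.6
```

```bash
python3 -m inch '[[[-0.004,0.008,0.025,0,0,0,0.8],[0,0,0.025,0,0,0,0.8],[0,0,0.02,0,0,0,0.8],[0,0,0.009,0,0,0,0.8],[0,0,0,0,0,0,0.8]]]'; python3 -m inch '[[[0,0,0,0,0,0,0.8],[0,0,0,0,0,0,0.5],[0,0,0,0,0,0,0.5],[0,0,0,0,0,0,0.5],[0,0,0,0,0,0,0.5]]]'
```

```text
time: 10.2
tool_pos: [0.5394, 0.3908, 0.0407]
orientation: [179.9, 0.5, -179.9]
wrist_force: [-0.3, -0.1, -0.7]
gripper_width: 0.0282
gripper_force: 88.6
time: 10.62
tool_pos: [0.5414, 0.3923, 0.0436]
orientation: [179.8, 0.9, -179.9]
wrist_force: [0.3, -0.3, -0.3]
gripper_width: 0.0426
gripper_force: 0.0
```

```bash
python3 -m inch '[[[0,0,-0.04,0,0,0,0.5],[0,0,-0.04,0,0,0,0.5],[0,-0.01,-0.03,0,0,0,0.4],[0.002,-0.036,0,0,0,0,0.3],[0.002,-0.039,0,0,0,0,0.3]]]'>/dev/null;python3 -m inch '[[[0.002,-0.039,0,0,0,0,0.3],[0.002,-0.039,0,0,0,0,0.3],[0.002,-0.039,0,0,0,0,0.3],[0.002,-0.039,0,0,0,0,0.3],[0.002,-0.039,0,0,0,0,0.3]]]'>/dev/null;python3 -m inch '[[[0,-0.039,0,0,0,0,0.3],[0,-0.039,0,0,0,0,0.3],[0,-0.039,0,0,0,0,0.3],[0,-0.039,0,0,0,0,0.3],[0,0,0,0,0,4.5,0.3]]]';python3 - <<'E'
from h import *
c=cap('scene');p=world(c);H,S,V=hsv(c['image'])
comp(p,'w',(H>22)&(H<35)&(S>150)&(p[...,2]>.0)&(p[...,2]<.06)&(p[...,0]>.35))
comp(p,'panel',(H<14)&(S>110)&(p[...,2]>.02)&(p[...,2]<.08),800)
E
```

```text
time: 11.87
tool_pos: [0.5266, -0.0508, 0.1515]
orientation: [179.9, 0.9, 175.2]
wrist_force: [0.3, 0.7, 0.1]
gripper_width: 0.0598
gripper_force: 0.0
w [211 189  15  15 115] rect [553.5 -80. ] [29.4 51.2] 87.4 z [28.5 34.9 41.4]
w [354 231  18  33 278] rect [503.7 390.5] [127.7  25. ] 2.6 z [ 7.3 22.3 34.7]
panel [ 144  190  149  107 5013] rect [681.  -14.7] [434.  181.5] 85.7 z [28.2 36.2 45.8]
```

```bash
python3 -m inch '[[[-0.002,-0.031,0.02,0,0,0,0.3],[0,0,0.03,0,0,0,0.3],[0,0,0.03,0,0,0,0.3],[0,0,0.022,0,0,0,0.3],[0,0,0.007,0,0,0,0.3]]]'; python3 -m inch '[[[0,0,0,0,0,0,0.3],[0,0,0,0,0,0,0.3],[0,0,0,0,0,0,0.8],[0,0,0,0,0,0,0.8],[0,0,0,0,0,0,0.8]]]' ; python3 -m inch '[[[0,0,0,0,0,0,0.8],[0,0,0,0,0,0,0.8],[0.002,0,0,0,0,0,0.8],[0.002,0,0,0,0,0,0.8],[0.002,0,0,0,0,0,0.8]]]'
```

```text
time: 12.33
tool_pos: [0.5244, -0.0738, 0.0385]
orientation: [179.7, 0.4, 175.7]
wrist_force: [-0.5, -0.2, -0.5]
gripper_width: 0.0598
gripper_force: 0.0
time: 12.75
tool_pos: [0.5282, -0.0776, 0.0443]
orientation: [-179.9, 0.9, 175.5]
wrist_force: [-3.8, -6.0, 6.3]
gripper_width: 0.0277
gripper_force: 87.2
time: 13.17
tool_pos: [0.5256, -0.0767, 0.0444]
orientation: [179.9, 1.3, 175.6]
wrist_force: [6.9, -1.9, -1.2]
gripper_width: 0.0279
gripper_force: 87.3
```

```bash
for i in 1 2; do python3 -m inch '[[[0.002,0,0,0,0,0,0.8],[0.002,0,0,0,0,0,0.8],[0.002,0,0,0,0,0,0.8],[0.002,0,0,0,0,0,0.8],[0.002,0,0,0,0,0,0.8]]]';done;python3 - <<'E'
from h import *
c=cap('scene');p=world(c);H,S,V=hsv(c['image'])
comp(p,'panel',(H<14)&(S>110)&(p[...,2]>.02)&(p[...,2]<.08),800)
E
```

```text
time: 13.58
tool_pos: [0.5159, -0.0752, 0.0444]
orientation: [179.9, 1.3, 175.6]
wrist_force: [6.0, -0.7, 1.7]
gripper_width: 0.0279
gripper_force: 87.2
time: 14.0
tool_pos: [0.5059, -0.0743, 0.0443]
orientation: [179.9, 1.3, 175.6]
wrist_force: [5.6, -0.4, 2.1]
gripper_width: 0.0279
gripper_force: 87.3
panel [ 144  190  148  107 4970] rect [681.1 -14.1] [433.5 181. ] 86.0 z [27.8 34.2 41.7]
```

Panel is coming down gently (front edge 45.8 → 41.7 mm). Continuing.

```bash
for i in 1 2 3 4; do python3 -m inch '[[[0.0025,0,0,0,0,0,0.8],[0.0025,0,0,0,0,0,0.8],[0.0025,0,0,0,0,0,0.8],[0.0025,0,0,0,0,0,0.8],[0.0025,0,0,0,0,0,0.8]]]'|egrep 'pos|force';done;python3 - <<'E'
from h import *
c=cap('scene');p=world(c);H,S,V=hsv(c['image'])
comp(p,'panel',(H<14)&(S>110)&(p[...,2]>.02)&(p[...,2]<.08),800)
E
```

```text
tool_pos: [0.4935, -0.0734, 0.0443]
wrist_force: [5.8, 0.0, 4.3]
gripper_force: 87.6
tool_pos: [0.4812, -0.0725, 0.0443]
wrist_force: [5.0, 0.4, 5.1]
gripper_force: 87.9
tool_pos: [0.4687, -0.0716, 0.0442]
wrist_force: [4.4, 0.5, 6.3]
gripper_force: 88.0
tool_pos: [0.4562, -0.0707, 0.044]
wrist_force: [4.5, 0.4, 6.8]
gripper_force: 87.9
panel [ 144  192  149  105 4911] rect [680.8 -13.8] [433.6 181.7] 85.7 z [26.6 31.1 35.6]
```

```bash
python3 -m inch '[[[0.003,0,0,0,0,0,0.8],[0.003,0,-0.03,0,0,0,0.8],[0,0,-0.04,0,0,-4.4,0.8],[0,0.01,-0.04,0,0,0,0.8],[-0.008,0.038,-0.01,0,0,0,0.8]]]';python3 -m inch '[[[-0.008,0.04,0,0,0,0,0.8],[-0.008,0.04,0,0,0,0,0.8],[-0.008,0.04,0,0,0,0,0.8],[-0.008,0.04,0,0,0,0,0.8],[-0.008,0.04,0,0,0,0,0.8]]]';python3 -m inch '[[[-0.008,0.04,0,0,0,0,0.8],[-0.008,0.04,0,0,0,0,0.8],[-0.008,0.04,0,0,0,0,0.8],[-0.008,0.032,0,0,0,0,0.8],[-0.008,0,0,0,0,0,0.8]]]'
```

```text
time: 16.18
tool_pos: [0.4551, -0.0246, 0.1679]
orientation: [-179.9, 1.4, 179.7]
wrist_force: [2.9, 0.1, -0.0]
gripper_width: 0.0278
gripper_force: 87.8
time: 16.6
tool_pos: [0.4922, 0.1811, 0.1635]
orientation: [179.8, 0.9, 180.0]
wrist_force: [1.0, -0.9, -1.1]
gripper_width: 0.0279
gripper_force: 87.7
time: 17.02
tool_pos: [0.5319, 0.3371, 0.1641]
orientation: [179.6, 0.9, -179.6]
wrist_force: [0.8, 0.1, -1.0]
gripper_width: 0.0281
gripper_force: 87.8
```

```bash
python3 -m inch '[[[-0.002,-0.006,0.03,0,0,0,0.8],[0,0,0.03,0,0,0,0.8],[0,0,0.03,0,0,0,0.8],[0,0,0.025,0,0,0,0.8],[0,0,0.01,0,0,0,0.8]]]'; python3 -m inch '[[[0,0,0,0,0,0,0.8],[0,0,0,0,0,0,0.8],[0,0,0,0,0,0,0.5],[0,0,0,0,0,0,0.5],[0,0,0,0,0,0,0.5]]]'
```

```text
time: 17.43
tool_pos: [0.5325, 0.3246, 0.0373]
orientation: [179.9, 0.5, -180.0]
wrist_force: [-24.7, -8.8, 80.5]
gripper_width: 0.0277
gripper_force: 103.1
time: 17.85
tool_pos: [0.5363, 0.3253, 0.0387]
orientation: [179.8, 0.9, 180.0]
wrist_force: [-0.6, -0.5, 0.3]
gripper_width: 0.0426
gripper_force: 0.0
```

```bash
python3 -m inch '[[[0,0,-0.03,0,0,0,0.5],[0,0,-0.04,0,0,0,0.5],[0,0,-0.04,0,0,0,0.7],[0,0,-0.04,0,0,0,0.7],[0,0,-0.01,0,0,0,0.7]]]'; python3 - <<'E'
from h import *
c=cap('scene');p=world(c);save('s2.png',c['image'],1.5);H,S,V=hsv(c['image'])
comp(p,'w',(H>22)&(H<35)&(S>150)&(p[...,2]>.0)&(p[...,2]<.06)&(p[...,0]>.35))
comp(p,'panel',(H<14)&(S>110)&(p[...,2]>.02)&(p[...,2]<.08),800)
comp(p,'red',((H<6)|(H>174))&(S>180)&(V>120)&(p[...,2]>.03))
E
```

```text
time: 18.27
tool_pos: [0.5363, 0.3259, 0.2058]
orientation: [179.6, 1.3, 180.0]
wrist_force: [0.5, 0.1, 1.5]
gripper_width: 0.026
gripper_force: 0.0
w [355 231  17  32 265] rect [502.4 390.2] [126.   24.8] 3.7 z [ 8.2 21.8 35. ]
w [322 241  22  34 314] rect [588.8 326. ] [119.7  28.4] 0.7 z [35.5 44.2 51.9]
panel [ 144  192  148  105 4891] rect [680.6 -14.1] [433.4 180.2] 86.0 z [26.5 31.2 35.5]
red [185 176  15   9  58] rect [ 554.9 -176. ] [51.7 12.5] 89.2 z [63.  67.8 71.6]
red [278 222  15  13  73] rect [863.5 280.4] [653.5  43. ] 22.0 z [63.3 67.5 71.5]
```

View pics/s2.png

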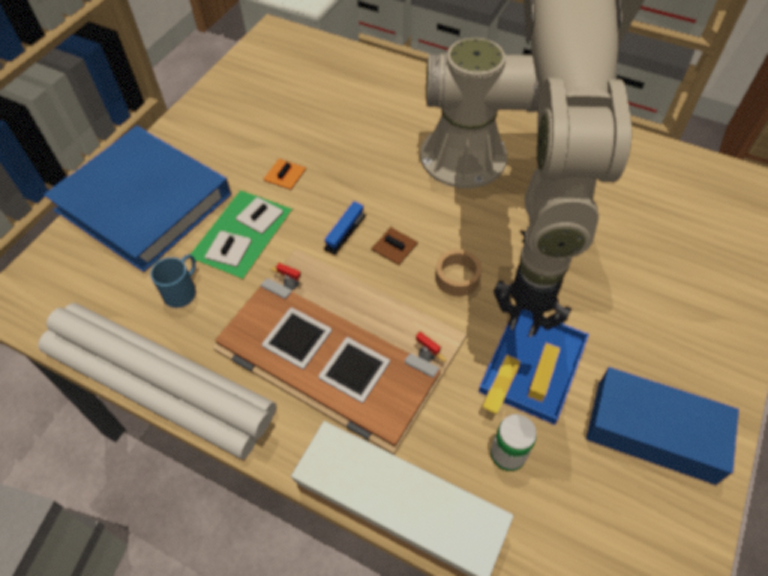

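The second wedge still points forward, so its tip lies over the far tray rim at (500,390). I'm regrasping it to shift it back into the tray.

```bash
python3 -m inch '[[[0,0,0,0,0,0,0.5],[0,0,0.04,0,0,0,0.5],[0,0,0.04,0,0,0,0.5],[0,0,0.04,0,0,0,0.5],[0,0,0.035,0,0,0,0.5]]]';python3 -m inch '[[[0,0,0.007,0,0,0,0.5],[0,0,0,0,0,0,0.8],[0,0,0,0,0,0,0.8],[0,0,0,0,0,0,0.8],[0,0,0,0,0,0,0.8]]]';python3 -m inch '[[[0,0,-0.02,0,0,0,0.8],[0,0,-0.02,0,0,0,0.8],[0,0,-0.02,0,0,0,0.8],[0.023,0,-0.01,0,0,0,0.8],[0.023,0,0,0,0,0,0.8]]]';python3 -m inch '[[[0.023,0,0,0,0,0,0.8],[0.024,0,0,0,0,0,0.8],[0,0,0.02,0,0,0,0.8],[0,0,0.02,0,0,0,0.8],[0,0,0.02,0,0,0,0.8]]]'
```

```text
time: 18.73
tool_pos: [0.5332, 0.3241, 0.0386]
orientation: [179.9, 0.5, 180.0]
wrist_force: [-0.0, 0.6, 7.0]
gripper_width: 0.0429
gripper_force: 3.7
time: 19.15
tool_pos: [0.5355, 0.3249, 0.0361]
orientation: [179.8, 0.8, 180.0]
wrist_force: [0.4, 0.2, -0.9]
gripper_width: 0.0283
gripper_force: 88.7
time: 19.57
tool_pos: [0.4914, 0.3257, 0.1093]
orientation: [179.6, 1.2, 179.9]
wrist_force: [-0.7, -0.2, -0.2]
gripper_width: 0.0282
gripper_force: 88.8
time: 19.98
tool_pos: [0.4429, 0.3256, 0.0458]
orientation: [179.7, 0.9, 180.0]
wrist_force: [0.4, -0.0, -1.6]
gripper_width: 0.0287
gripper_force: 88.8
```

```bash
python3 -m inch '[[[0,0,0.006,0,0,0,0.8],[0,0,0,0,0,0,0.8],[0,0,0,0,0,0,0.5],[0,0,0,0,0,0,0.5],[0,0,0,0,0,0,0.5]]]';python3 -m inch '[[[0,0,-0.03,0,0,0,0.5],[0,0,-0.04,0,0,0,0.5],[0,0,-0.04,0,0,0,0.5],[0,0,-0.04,0,0,0,0.3],[0,0,-0.03,0,0,0,0.3]]]'; python3 - <<'E'
from h import *
c=cap('scene');p=world(c);save('s3.png',c['image'][180:300,300:430],4);H,S,V=hsv(c['image'])
comp(p,'w',(H>22)&(H<35)&(S>150)&(p[...,2]>.0)&(p[...,2]<.06)&(p[...,0]>.35))
E
```

```text
time: 20.4
tool_pos: [0.4436, 0.3257, 0.0402]
orientation: [179.7, 0.9, 180.0]
wrist_force: [0.1, 0.4, 0.5]
gripper_width: 0.0424
gripper_force: 0.0
time: 20.82
tool_pos: [0.4409, 0.3251, 0.2235]
orientation: [179.7, 1.0, 180.0]
wrist_force: [0.7, 0.8, -0.5]
gripper_width: 0.0598
gripper_force: 0.0
w [333 218  22  39 263] rect [500.3 328.3] [128.1  24.2] 1.1 z [ 7.9 23.1 34.8]
w [354 230  18  33 268] rect [503.3 390.5] [126.6  25.4] 2.1 z [ 7.9 21.8 35. ]
```

View pics/s3.png

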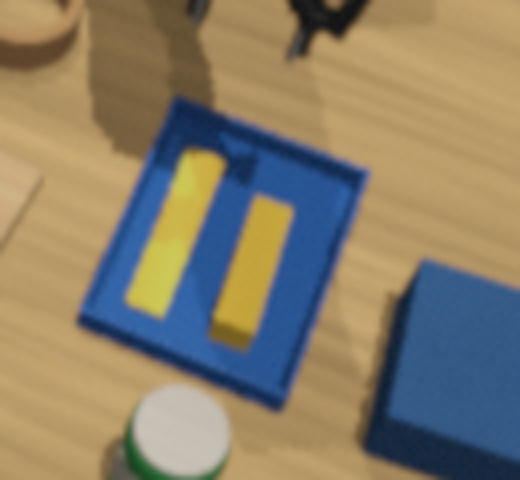

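Both wedges lie fully inside the tray, at crop (175,235) and (255,270). Next are the cams, left first.

```bash
python3 -m inch '[[[-0.023,-0.0265,0,0,0,-7,0.5],[0,0,0,0,0,0,0.5],[0,0,0,0,0,0,0.5],[0,0,0,0,0,0,0.5],[0,0,0,0,0,0,0.5]]]';python3 -m inch '[[[-0.026,-0.024,0,0,0,0,0.5],[-0.026,-0.024,0,0,0,0,0.5],[-0.026,-0.024,0,0,0,0,0.5],[-0.026,-0.024,0,0,0,0,0.5],[-0.027,-0.023,0,0,0,0,0.5]]]';python3 -m inch '[[[0,0,0,0,0,-7,0.5],[0,0,0,0,0,-7,0.5],[0,0,0,0,0,-7,0.5],[0,0,0,0,0,-7,0.5],[0,0,0,0,0,-7,0.5]]]';python3 -m inch '[[[0,0,0,0,0,-7,0.5],[0,0,0,0,0,-7,0.5],[0,0,0,0,0,-7,0.5],[0,0,0,0,0,-7,0.5],[0,0,0,0,0,0,0.5]]]';python3 -c "
from h import *
print(env.get_obs()['joint_pos'])
c=cap('wrist');save('w3.png',c['image'],1);p=wristpts(c);H,S,V=hsv(c['image']);Z=p[...,2]
comp(p,'red',((H<6)|(H>174))&(S>150)&(V>90)&(Z>.055))
"
```

```text
time: 21.28
tool_pos: [0.4622, 0.2985, 0.2186]
orientation: [179.9, 0.7, -173.1]
wrist_force: [-0.6, 0.4, -0.4]
gripper_width: 0.0426
gripper_force: 0.0
time: 21.7
tool_pos: [0.6075, 0.1957, 0.2201]
orientation: [179.9, 0.7, -173.1]
wrist_force: [-0.0, 0.3, 0.6]
gripper_width: 0.0429
gripper_force: 0.0
time: 22.12
tool_pos: [0.6066, 0.1966, 0.2197]
orientation: [-179.7, 0.6, -137.7]
wrist_force: [0.0, 0.9, -0.5]
gripper_width: 0.0428
gripper_force: 0.0
time: 22.53
tool_pos: [0.6065, 0.1968, 0.2199]
orientation: [-179.4, 0.4, -109.9]
wrist_force: [-1.1, 0.2, 0.7]
gripper_width: 0.0427
gripper_force: 0.0
[ 1.07455977e+01  2.49535088e+01  8.62830266e+00  7.29699607e+01
  4.79645484e-02 -5.93646902e+01]
red [265 108  20  59 898] rect [572.1 156.5] [62.3 21.6] 84.8 z [71.9 73.  74.3]
```

View pics/w3.png

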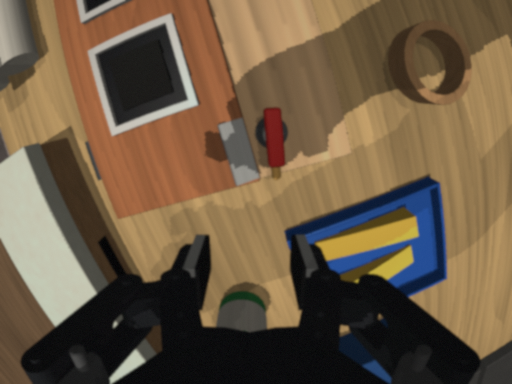

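The wrist view shows the left handle at (275,137), nearly parallel to the tool's x axis, with the two wedges in the tray. I'm refining the handle pose with an eroded mask.

```bash
cat >> h.py <<'E'
def blob(p,m,zr,k=3):
    m=cv2.erode(m.astype(np.uint8),np.ones((k,k)))>0
    n,l,s,_=cv2.connectedComponentsWithStats(m.astype(np.uint8),connectivity=4)
    for i in range(1,n):
        if s[i,4]<60: continue
        q=p[(l==i)]; q=q[(q[:,2]>zr[0])&(q[:,2]<zr[1])]*1000
        if len(q)<50: continue
        c=np.median(q,0); q=q[np.linalg.norm(q[:,:2]-c[:2],axis=1)<80]
        r=cv2.minAreaRect(q[:,:2].astype(np.float32)); w,V=np.linalg.eigh(np.cov(q[:,:2].T)); a=np.degrees(np.arctan2(V[1,1],V[0,1]))
        print(s[i,:4],'mean',q.mean(0).round(1),'pca',round(a,1),'std',np.sqrt(w).round(1),'rect',np.round(r[0],1),np.round(r[1],1),round(r[2],1))
E
python3 - <<'E'
from h import *
c=cap('wrist');p=wristpts(c);H,S,V=hsv(c['image']);Z=p[...,2];print(c['obs']['tool_pos'],c['obs']['orientation'])
blob(p,((H<6)|(H>174))&(S>180)&(V>70),(.066,.08),3)
print('white');blob(p,(S<60)&(V>140)&(Z<.06),(.03,.06),1)
print(np.round(p[137,262:286:2]*1000).tolist())
c=cap('scene');p=world(c);H,S,V=hsv(c['image']);blob(p,((H<6)|(H>174))&(S>180)&(V>120),(.066,.08),1)
print('white');blob(p,(S<45)&(V>165),(.03,.06),1)
E
```

```text
[0.60659076 0.19665065 0.21995888] [-179.41122926    0.40764086 -110.20230401]
[265 109  18  57] mean [572.6 160.2  73.1] pca 76.0 std [ 3.6 14.6] rect [572.6 160.9] [51.6 12.9] 76.4
white
[ 0  0 19 60] mean [824.8 -93.5  56. ] pca 89.6 std [ 3.9 25.4] rect [827.3 -98.6] [18.2 93.4] 1.2
[76  0 49 24] mean [704.6 -47.1  43.4] pca 158.1 std [ 6.6 18. ] rect [702.3 -42.9] [28.8 66.1] 56.7
[ 88  14 110 122] mean [675.3  55.1  44.1] pca 71.1 std [38.3 38.9] rect [682.4  49.9] [106.7 107.2] 85.9
[220 122  13  18] mean [615.  140.5  44.9] pca 61.6 std [2.8 4. ] rect [614.5 141.5] [15.6 10.6] 87.1
[233 167  25  18] mean [614.2 191.6  43.6] pca 147.9 std [4.2 6.1] rect [612.4 190.9] [17.2 21.7] 86.2
[[584.0, 163.0, 20.0], [581.0, 160.0, 51.0], [580.0, 158.0, 71.0], [578.0, 159.0, 72.0], [576.0, 159.0, 74.0], [574.0, 160.0, 74.0], [573.0, 160.0, 74.0], [571.0, 161.0, 73.0], [569.0, 162.0, 75.0], [567.0, 162.0, 73.0], [566.0, 163.0, 73.0], [561.0, 171.0, 22.0]]
white
[ 32 203 147  84] mean [ 833.8 -279.    53.7] pca 90.2 std [ 6.2 46.2] rect [ 833.5 -279.7] [ 21.9 159.7] 0.5
[175 206  45  39] mean [677.5 -81.2  39.4] pca 150.1 std [38.1 39.5] rect [673.8 -85.9] [105.9 103.3] 85.0
[ 27 221 138  80] mean [ 916.3 -277.5   48. ] pca 89.8 std [ 8.7 46.1] rect [ 915.5 -278.3] [ 32.  159.1] 0.5
[213 226  46  42] mean [688.   58.1  39.2] pca -167.7 std [38.6 39. ] rect [683.8  54.2] [105.3 104.8] 85.6
```

```bash
python3 -m inch '[[[0.0207,0.0096,0,0,0,-4,0.5],[0.0206,0.0096,0.03,0,0,0,0.5],[0,0,0.03,0,0,0,0.5],[0,0,0.025,0,0,0,0.5],[0,0,0,0,0,0,0.5]]]'
```

```text
time: 23.1
tool_pos: [0.5733, 0.1623, 0.1297]
orientation: [-179.8, 0.2, -106.2]
wrist_force: [-0.9, 0.1, -1.0]
gripper_width: 0.0423
gripper_force: 0.0
```

```bash
python3 -m inch '[[[0,0.0,0.025,0,0,0,0.5],[0,0,0.02,0,0,0,0.5],[0,0,0.008,0,0,0,0.5],[0,0,0,0,0,0,0.5],[0,0,0,0,0,0,0.5]]]';python3 -m inch '[[[0,0,0,0,0,0,0.9],[0,0,0,0,0,0,0.9],[0,0,0,0,0,0,0.9],[0,0,0,0,0,0,0.9],[0,0,0,0,0,0,0.9]]]' 50;python3 -m inch '[[[0,0,0,0,0,3,0.9],[0,0,0,0,0,3,0.9],[0,0,0,0,0,3,0.9],[0,0,0,0,0,0,0.9],[0,0,0,0,0,0,0.9]]]'
```

```text
time: 23.52
tool_pos: [0.5783, 0.1634, 0.0828]
orientation: [-179.3, 0.4, -106.1]
wrist_force: [-0.2, 0.2, 0.4]
gripper_width: 0.0426
gripper_force: 0.0
time: 23.93
tool_pos: [0.573, 0.165, 0.0833]
orientation: [-179.8, 0.4, -106.0]
wrist_force: [-14.2, 4.1, 11.2]
gripper_width: 0.0142
gripper_force: 49.8
time: 24.35
tool_pos: [0.5733, 0.1649, 0.0832]
orientation: [-179.9, 0.5, -115.0]
wrist_force: [-14.1, 5.6, 10.7]
gripper_width: 0.0141
gripper_force: 49.7
```

```bash
python3 -m inch '[[[0.004,0.003,0,0,0,5,0.9],[0,0,0,0,0,5,0.9],[0,0,0,0,0,5,0.9],[0,0,0,0,0,5,0.9],[0,0,0,0,0,5,0.9]]]' 70;python3 -m inch '[[[0,0,0,0,0,5,0.9],[0,0,0,0,0,5,0.9],[0,0,0,0,0,5,0.9],[0,0,0,0,0,5,0.9],[0,0,0,0,0,0,0.9]]]'
```

```text
time: 24.77
tool_pos: [0.5737, 0.164, 0.0834]
orientation: [-179.9, 1.0, -140.2]
wrist_force: [-1.6, 8.7, -1.0]
gripper_width: 0.0131
gripper_force: 69.8
time: 25.18
tool_pos: [0.5741, 0.1633, 0.0835]
orientation: [179.9, 1.0, -160.2]
wrist_force: [0.0, 6.9, -1.5]
gripper_width: 0.0133
gripper_force: 69.7
```

```bash
python3 -m inch '[[[0,0,0,0,0,5,0.9],[0,0,0,0,0,5,0.9],[0,0,0,0,0,5,0.9],[0,0,0,0,0,5,0.9],[0,0,0,0,0,3,0.9]]]';python3 -m inch '[[[0,0,0,0,0,2,0.9],[0,0,0,0,0,2,0.9],[0,0,0,0,0,0,0.9],[0,0,0,0,0,0,0.9],[0,0,0,0,0,0,0.9]]]';python3 -c "
from h import *
o=env.get_obs();print(o['torque'],o['orientation'])
c=cap('scene');p=world(c);H,S,V=hsv(c['image']);comp(p,'panel',(H<14)&(S>110)&(p[...,2]>.02)&(p[...,2]<.06),800)"
```

```text
time: 25.6
tool_pos: [0.5742, 0.1624, 0.0835]
orientation: [179.6, 0.9, 176.8]
wrist_force: [0.4, 4.7, -1.3]
gripper_width: 0.0137
gripper_force: 69.8
time: 26.02
tool_pos: [0.5742, 0.1622, 0.0834]
orientation: [179.6, 0.8, 173.1]
wrist_force: [-1.5, 6.1, 2.6]
gripper_width: 0.0139
gripper_force: 71.6
[0.99334309 0.30151078 0.95933084] [179.57252289   0.83559554 173.0925709 ]
panel [ 144  192  147  105 4864] rect [679.2 -13.8] [433.9 182.2] 85.9 z [25.5 29.5 33.4]
```

```bash
python3 -m inch '[[[0,0,0,0,0,-2,0.9],[0,0,0,0,0,0,0.5],[0,0,0,0,0,0,0.5],[0,0,-0.03,0,0,0,0.5],[0,0,-0.04,0,0,0,0.5]]]';python3 -m inch '[[[0,0,-0.04,0,0,0,0.5],[-0.001,-0.0378,0,0,0,0,0.5],[-0.001,-0.0378,0,0,0,0,0.5],[-0.001,-0.0378,0,0,0,0,0.5],[-0.001,-0.0378,0,0,0,0,0.5]]]' >/dev/null;python3 -m inch '[[[-0.001,-0.0378,0,0,0,0,0.5],[-0.001,-0.0378,0,0,0,0,0.5],[-0.001,-0.0378,0,0,0,0,0.5],[-0.001,-0.0378,0,0,0,0,0.5],[-0.001,-0.0378,0,0,0,0,0.5]]]'; for i in 1 2 ; do python3 -m inch '[[[0,0,0,0,0,7,0.5],[0,0,0,0,0,7,0.5],[0,0,0,0,0,7,0.5],[0,0,0,0,0,7,0.5],[0,0,0,0,0,7,0.5]]]'; done;python3 -m inch '[[[0,0,0,0,0,7,0.5],[0,0,0,0,0,7,0.5],[0,0,0,0,0,0,0.5],[0,0,0,0,0,0,0.5],[0,0,0,0,0,0,0.5]]]';  python3 - <<'E'
from h import *
c=cap('wrist');p=wristpts(c);H,S,V=hsv(c['image']);Z=p[...,2];print(c['obs']['tool_pos'],c['obs']['orientation'])
blob(p,((H<6)|(H>174))&(S>180)&(V>70),(.066,.08),3)
save('w4.png',c['image'])
E
```

```text
time: 26.48
tool_pos: [0.5697, 0.1595, 0.149]
orientation: [179.9, 0.3, 174.8]
wrist_force: [0.1, -0.6, 0.0]
gripper_width: 0.0427
gripper_force: 0.0
time: 27.32
tool_pos: [0.5501, -0.1818, 0.1911]
orientation: [179.8, 0.8, 174.8]
wrist_force: [0.2, 0.5, -0.0]
gripper_width: 0.0429
gripper_force: 0.0
time: 27.73
tool_pos: [0.5504, -0.1802, 0.1908]
orientation: [179.4, 0.5, 139.4]
wrist_force: [-0.7, -1.0, 0.3]
gripper_width: 0.0431
gripper_force: 0.0
time: 28.15
tool_pos: [0.5505, -0.1799, 0.1909]
orientation: [179.3, 0.1, 104.5]
wrist_force: [0.7, 0.2, 0.5]
gripper_width: 0.0425
gripper_force: 0.0
time: 28.57
tool_pos: [0.5507, -0.1795, 0.1907]
orientation: [179.2, -0.1, 91.0]
wrist_force: [0.5, 1.0, -0.7]
gripper_width: 0.0426
gripper_force: 0.0
[ 0.55067756 -0.17951605  0.19068738] [ 1.79247585e+02 -1.38079424e-01  9.10465996e+01]
[237 162  16  61] mean [ 548.3 -178.5   73.1] pca 91.0 std [ 3.6 15.2] rect [ 548.1 -180. ] [12.7 52.7] 1.2
```

View pics/w4.png

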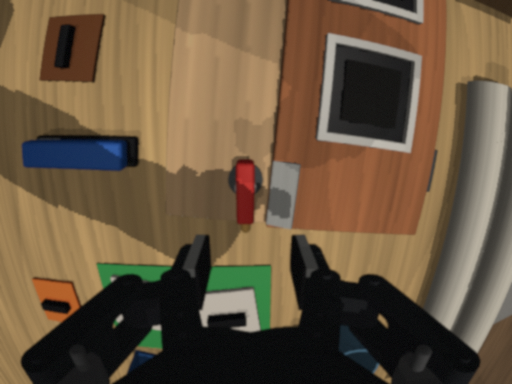

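The right handle is at (245,192), aligned with the tool and almost directly below it.

```bash
python3 -m inch '[[[0,-0.002,0.03,0,0,0,0.5],[0,0,0.03,0,0,0,0.5],[0,0,0.03,0,0,0,0.5],[0,0,0.018,0,0,0,0.5],[0,0,0.007,0,0,0,0.5]]]';python3 -m inch '[[[0,0,0,0,0,0,0.5],[0,0,0,0,0,0,0.9],[0,0,0,0,0,0,0.9],[0,0,0,0,0,0,0.9],[0,0,0,0,0,0,0.9]]]' 70
```

```text
time: 29.03
tool_pos: [0.5481, -0.1779, 0.0722]
orientation: [179.5, -0.3, 91.0]
wrist_force: [0.2, 0.4, -0.0]
gripper_width: 0.043
gripper_force: 0.0
time: 29.45
tool_pos: [0.5479, -0.1793, 0.0772]
orientation: [179.5, -0.1, 90.9]
wrist_force: [-9.8, -1.3, 8.0]
gripper_width: 0.0142
gripper_force: 69.8
```

```bash
python3 -m inch '[[[0,-0.003,0,0,0,-5,0.9],[0,0,0,0,0,-5,0.9],[0,0,0,0,0,-5,0.9],[0,0,0,0,0,-5,0.9],[0,0,0,0,0,-5,0.9]]]';for i in 1 2; do python3 -m inch '[[[0,0,0,0,0,-5,0.9],[0,0,0,0,0,-5,0.9],[0,0,0,0,0,-5,0.9],[0,0,0,0,0,-5,0.9],[0,0,0,0,0,-5,0.9]]]';done;python3 -c "
from h import *
o=env.get_obs();print(o['torque'],o['orientation'])"
```

```text
time: 29.87
tool_pos: [0.5473, -0.1795, 0.0773]
orientation: [179.3, 0.3, 116.1]
wrist_force: [-3.5, -0.9, 2.0]
gripper_width: 0.0136
gripper_force: 69.4
time: 30.28
tool_pos: [0.547, -0.1797, 0.0773]
orientation: [179.5, 0.5, 141.1]
wrist_force: [-4.2, -2.1, 2.0]
gripper_width: 0.0139
gripper_force: 69.5
time: 30.7
tool_pos: [0.5468, -0.18, 0.0773]
orientation: [179.8, 0.7, 166.1]
wrist_force: [-5.0, -3.5, 2.9]
gripper_width: 0.0138
gripper_force: 69.5
[-0.3816912   1.24966158 -0.15653062] [179.79587016   0.68949601 166.10959735]
```

```bash
python3 -m inch '[[[0,0,0,0,0,-4,0.9],[0,0,0,0,0,-4,0.9],[0,0,0,0,0,-3,0.9],[0,0,0,0,0,-2,0.9],[0,0,0,0,0,0,0.9]]]';python3 -c "
from h import *
o=env.get_obs();print(o['torque'],o['orientation'])"
```

```text
time: 31.12
tool_pos: [0.5468, -0.1801, 0.0773]
orientation: [179.9, 0.7, 178.8]
wrist_force: [-5.4, -2.7, 3.3]
gripper_width: 0.0143
gripper_force: 73.2
[-0.28094721  1.26026181 -1.37462149] [179.93938212   0.72873008 178.76489342]
```

```bash
python3 -m inch '[[[0,0,0,0,0,2,0.9],[0,0,0,0,0,0,0.5],[0,0,0,0,0,0,0.5],[0,0,-0.03,0,0,0,0.5],[0,0,-0.04,0,0,0,0.5]]]';python3 -m inch '[[[0,0,-0.04,0,0,0,0.5],[0,-0.037,-0.03,0,0,0,0.5],[0,-0.037,-0.03,0,0,0,0.5],[0,-0.037,0,0,0,0,0.5],[0,-0.037,0,0,0,0,0.5]]]'; python3 - <<'E'
from h import *
c=cap('wrist');p=wristpts(c);H,S,V=hsv(c['image']);Z=p[...,2];print(c['obs']['tool_pos'],c['obs']['orientation'])
print('white');blob(p,(S<60)&(V>130)&(Z<.02)&(Z>.002),(.006,.02),1)
print('rib');blob(p,(V<60)&(Z>.015)&(Z<.04),(.02,.04),1)
print('frames');blob(p,(S<60)&(V>130)&(Z>.03)&(Z<.06),(.03,.06),1)
save('w5.png',c['image'])
c=cap('scene');p=world(c);H,S,V=hsv(c['image'])
print('scene white');blob(p,(S<45)&(V>165),(.004,.02),1)
comp(p,'panel',(H<14)&(S>110)&(p[...,2]>.02)&(p[...,2]<.06),800)
E
```

```text
time: 31.53
tool_pos: [0.5445, -0.1779, 0.1435]
orientation: [179.6, 0.4, 177.0]
wrist_force: [1.1, -0.4, -0.0]
gripper_width: 0.0425
gripper_force: 0.0
time: 31.95
tool_pos: [0.5395, -0.3197, 0.2417]
orientation: [-180.0, 1.1, 177.1]
wrist_force: [0.4, -0.4, -1.0]
gripper_width: 0.0429
gripper_force: 0.0
[ 0.53948094 -0.31974996  0.2416502 ] [-179.98432185    1.12668128  177.07155129]
white
[180  24  26  31] mean [ 379.4 -385.    13. ] pca 143.8 std [ 5.5 10.4] rect [ 378.6 -388.5] [23.5 45.3] 46.7
[179 151  72  40] mean [ 548.8 -368.3   13.2] pca 85.3 std [11.3 25.9] rect [ 541.6 -364.5] [51.9 82.4] 5.5
rib
[375   0   7  67] mean [ 385.8 -166.5   34. ] pca 177.0 std [ 0.8 24.1] rect [ 383.2 -166.2] [82.7  7.3] 0.3
[442  10  31  21] mean [343.5 -31.2  24.5] pca 81.3 std [ 4.1 14.7] rect [343.1 -28.9] [50.  14.8] 81.2
[205  34  15  43] mean [ 410.1 -357.3   28.7] pca 174.5 std [ 4.  14.3] rect [ 409.5 -357.6] [13.8 48.9] 84.0
[114  41  15   8] mean [ 382.3 -464.9   29.6] pca 95.9 std [1.3 4.6] rect [ 382.6 -468.4] [ 4.5 16.9] 7.1
[201 135  19  42] mean [ 524.2 -366.1   28.7] pca -170
[... 1083 characters left out ...]
a 85.2 std [3.4 7.6] rect [ 578.9 -209. ] [31.3 12.8] 83.8
[456 218  56  60] mean [675.7  45.2  42.1] pca 154.2 std [38.4 38.7] rect [680.1  51.7] [104.3 103. ] 85.8
[384 220  72  65] mean [663.3 -87.7  42.1] pca 45.9 std [36.7 39.8] rect [673.1 -84.6] [109.8 108.9] 85.9
[340 341  26  13] mean [ 824.2 -177.8   55.6] pca 80.8 std [ 4.3 10.8] rect [ 825.5 -174.5] [42.9 19.3] 89.7
[130 347  30  12] mean [ 824.1 -505.4   55.4] pca 101.9 std [ 4.1 13.2] rect [ 825.2 -506.4] [18.3 54.5] 4.9
scene white
[137 161  24  16] mean [ 553.1 -362.8    8.2] pca 89.4 std [10.7 24.4] rect [ 545.8 -362.3] [49.6 77.6] 10.6
panel [ 145  192  148  105 4863] rect [678.8 -14.1] [433.3 182.7] 85.9 z [25.5 29.4 33.3]
```

View pics/w5.png

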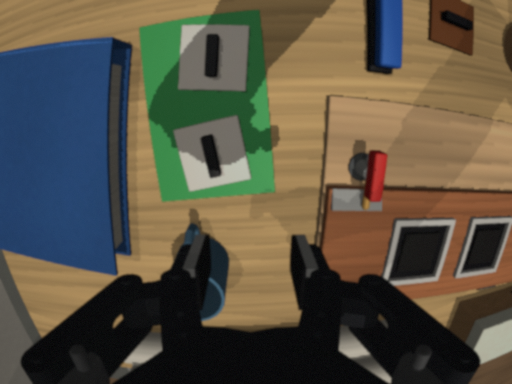

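Both cams are home; the right handle at (375,177) is now along x. The covers are at (212,155), nearer the press, and (212,55). I'm gripping the nearer cover by its rib.

```bash
python3 -m inch '[[[0,0,0,0,0,-6.2,0.5],[0,0,0,0,0,-6,0.5],[0.011,-0.022,0.03,0,0,0,0.5],[0.011,-0.022,0.03,0,0,0,0.5],[0,0,0.03,0,0,0,0.5]]]';python3 -m inch '[[[0,0,0.03,0,0,0,0.5],[0,0,0.025,0,0,0,0.5],[0,0,0.015,0,0,0,0.5],[0,0,0,0,0,0,0.5],[0,0,0,0,0,0,0.5]]]'; python3 - <<'E'
from h import *
c=cap('wrist');p=wristpts(c);H,S,V=hsv(c['image']);Z=p[...,2];print(c['obs']['tool_pos'],c['obs']['orientation'])
print('rib');blob(p,(V<60)&(Z>.015)&(Z<.04)&(np.hypot(p[...,0]-.525,p[...,1]+.366)<.05),(.02,.04),1)
E
```

```text
time: 32.47
tool_pos: [0.5244, -0.3682, 0.1474]
orientation: [-179.8, 0.9, -171.0]
wrist_force: [-0.0, 0.1, -0.6]
gripper_width: 0.0429
gripper_force: 0.0
time: 32.88
tool_pos: [0.525, -0.3635, 0.0768]
orientation: [179.9, 0.7, -170.8]
wrist_force: [0.1, 0.4, -0.4]
gripper_width: 0.0426
gripper_force: 0.0
[ 0.52502137 -0.36354586  0.07681252] [ 179.86822914    0.73423641 -170.83329739]
rib
[236 183  22  76] mean [ 522.4 -367.5   28.8] pca -171.1 std [ 3.7 14.1] rect [ 525.3 -367.1] [48.6 13.4] 9.5
```

```bash
python3 -m inch '[[[0,-0.0035,0.02,0,0,0,0.5],[0,0,0.015,0,0,0,0.5],[0,0,0.006,0,0,0,0.5],[0,0,0,0,0,0,0.5],[0,0,0,0,0,0,0.5]]]';python3 -m inch '[[[0,0,0,0,0,0,0.9],[0,0,0,0,0,0,0.9],[0,0,0,0,0,0,0.9],[0,0,0,0,0,0,0.9],[0,0,0,0,0,0,0.9]]]' 80
```

```text
time: 33.35
tool_pos: [0.5267, -0.368, 0.0374]
orientation: [-180.0, 0.8, -170.9]
wrist_force: [0.0, -0.1, 0.3]
gripper_width: 0.0426
gripper_force: 0.0
time: 33.77
tool_pos: [0.5268, -0.368, 0.0378]
orientation: [-180.0, 0.9, -170.9]
wrist_force: [-0.6, 0.9, 5.0]
gripper_width: 0.0114
gripper_force: 79.3
```

```bash
python3 -m inch '[[[0,0,-0.03,0,0,0,0.9],[0,0,-0.04,0,0,0,0.9],[0,0,-0.04,0,0,6.5,0.9],[0,0,-0.01,0,0,6.6,0.9],[0,0,0,0,0,0,0.9]]]';python3 -m inch '[[[-0.016,0.036,0,0,0,0,0.9],[-0.016,0.036,0,0,0,0,0.9],[-0.016,0.036,0,0,0,0,0.9],[-0.016,0.036,0,0,0,0,0.9],[-0.016,0.036,0,0,0,0,0.9]]]';python3 -m inch '[[[-0.016,0.036,0,0,0,0,0.9],[-0.016,0.038,0,0,0,0,0.9],[-0.015,0.037,0,0,0,0,0.9],[0,0,0.01,0,0,0,0.9],[0,0,0,0,0,0,0.9]]]'; cat > rel.py <<'E'
from h import *
import sys
c=cap('wrist');p=wristpts(c);H,S,V=hsv(c['image']);Z=p[...,2];o=c['obs'];print(o['tool_pos'],o['orientation'],o['gripper_width'])
tz=o['tool_pos'][2]*1000
print('cover');blob(p,(S<60)&(V>90)&(np.abs(Z*1000-(tz-26))<8)&(np.hypot(p[...,0]-o['tool_pos'][0],p[...,1]-o['tool_pos'][1])<.075),((tz-36)/1000,(tz-18)/1000),1)
print('rib');blob(p,(V<70)&(np.abs(Z*1000-(tz-12))<8)&(np.hypot(p[...,0]-o['tool_pos'][0],p[...,1]-o['tool_pos'][1])<.05),((tz-20)/1000,(tz)/1000),1)
print('frames');blob(p,(S<60)&(V>120)&(Z>.03)&(Z<.06),(.035,.05),1)
save(sys.argv[1],c['image'])
E
python3 rel.py w6.png
```

```text
time: 34.18
tool_pos: [0.5266, -0.37, 0.1612]
orientation: [-179.9, 1.1, 175.9]
wrist_force: [0.5, 0.0, -1.2]
gripper_width: 0.0113
gripper_force: 78.6
time: 34.6
tool_pos: [0.6163, -0.1921, 0.1556]
orientation: [179.7, 0.6, 176.2]
wrist_force: [0.4, -0.2, -1.3]
gripper_width: 0.0117
gripper_force: 78.7
time: 35.02
tool_pos: [0.6705, -0.0835, 0.1448]
orientation: [179.7, 0.4, 176.4]
wrist_force: [-1.1, 0.2, -3.0]
gripper_width: 0.0112
gripper_force: 78.7
[ 0.67049721 -0.0834827   0.14484231] [179.72499231   0.4241487  176.42761991] 0.011215536964670814
cover
[175 169 151 112] mean [653.2 -83.6 120.3] pca 86.2 std [16.7 25.6] rect [663.9 -84.3] [79.6 68.1] 86.2
[238 293  25   4] mean [708.  -87.1 119.8] pca 85.6 std [0.9 4.4] rect [707.8 -87. ] [14.9  3.7] 86.6
rib
[234 202  34  91] mean [665.1 -84.5 135.7] pca 176.4 std [ 3.7 14.5] rect [669.9 -84.1] [16.2 49.8] 89.9
[211 242  14   8] mean [ 663.2 -100.3  137.4] pca 88.4 std [0.2 1.8] rect [ 663.1 -100.5] [6.3 1.2] 88.9
[276 243  13   7] mean [665.1 -68.6 137.9] pca 84.6 std [0.3 1.7] rect [665.  -68.5] [6.1 1.2] 87.7
frames
[78 93 41 31] mean [ 585.7 -208.4   39.7] pca 75.0 std [6.6 9.9] rect [ 584.2 -205.4] [40.5 25.5] 87.4
[474 107  38  33] mean [611.8 160.7  39.8] pca 85.4 std [ 6.9 19.6] rect [611.2 164. ] [61.4 24.6] 84.1
[180 133 133  36] mean [626.1 -83.2  42. ] pca 86.4 std [ 6.8 35.1] rect [632.3 -84.8] [104.5  27. ] 86.4
[344 136 112 117] mean [672.3  42.6  42. ] pca 133.0 std [36.7 39. ] rect [680.   51.7] [104.8 104. ] 86.1
[  0 309  70  30] mean [ 814.7 -369.3   45.7] pca 90.2 std [ 1.6 36.2] rect [ 815.  -374.8] [  8.2 132.7] 0.6
```

View pics/w6.png

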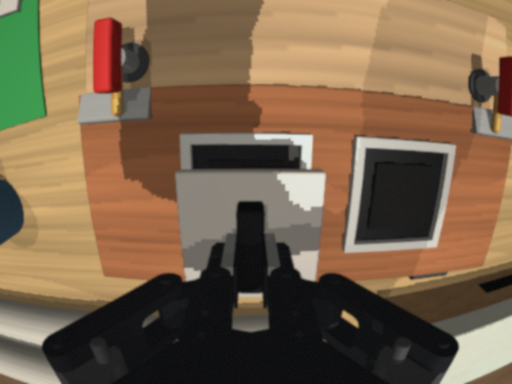

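The wrist view shows the cover held over the right frame, about 3.4 mm too far left. I'm correcting, lowering and re-measuring.

```bash
python3 -m inch '[[[0,-0.0034,0.015,0,0,0,0.9],[0,0,0.02,0,0,0,0.9],[0,0,0.015,0,0,0,0.9],[0,0,0,0,0,0,0.9],[0,0,0,0,0,0,0.9]]]';python3 rel.py w7.png
```

```text
time: 35.48
tool_pos: [0.6702, -0.0912, 0.0974]
orientation: [179.7, 0.5, 175.9]
wrist_force: [0.8, -0.5, -2.2]
gripper_width: 0.0113
gripper_force: 78.7
[ 0.67020157 -0.09116311  0.09742523] [179.74305644   0.51685842 175.9359473 ] 0.011313894059390036
cover
[175 169 151 112] mean [653.  -91.   72.8] pca 85.2 std [16.7 25.7] rect [663.6 -91.7] [79.9 68.2] 86.0
[238 293  25   4] mean [707.5 -95.1  72.7] pca 87.6 std [0.9 4.4] rect [707.5 -95.1] [14.8  3. ] 88.6
rib
[233 202  41  91] mean [664.7 -92.   88.3] pca 175.7 std [ 3.8 14.3] rect [669.3 -91.3] [19.7 48.8] 83.2
[211 242  14   8] mean [ 662.7 -107.9   90.2] pca 88.8 std [0.2 1.7] rect [ 662.7 -108. ] [6.2 1. ] 88.4
[276 242  14   8] mean [665.  -76.2  90.1] pca 81.7 std [0.2 1.7] rect [664.9 -75.9] [6.4 1.2] 83.0
frames
[52 93 45 38] mean [ 585.5 -208.5   39.7] pca 72.7 std [6.6 9.7] rect [ 584.2 -205.4] [41.  25.1] 86.8
[174 140 166 142] mean [638.1 -68.1  42.1] pca 58.1 std [17.6 35.8] rect [660.5 -85.8] [100.5  84. ] 85.9
[371 145 125 135] mean [670.5  39.2  42.1] pca 136.3 std [35.3 38.8] rect [680.   51.9] [105.1 103.8] 86.1
[  0 337  54  37] mean [ 815.  -366.4   46.3] pca 89.6 std [ 1.6 22.1] rect [ 815.5 -367.5] [81.   7.6] 89.9
```

```bash
python3 -m inch '[[[-0.0005,0.0042,0.005,0,0,0,0.9],[0,0,0.005,0,0,0,0.9],[0,0,0,0,0,0,0.9],[0,0,0,0,0,0,0.9],[0,0,0,0,0,0,0.9]]]';python3 rel.py w8.png
```

```text
time: 35.95
tool_pos: [0.673, -0.0855, 0.0891]
orientation: [179.8, 0.8, 176.0]
wrist_force: [0.8, 0.8, -1.6]
gripper_width: 0.0116
gripper_force: 78.8
[ 0.67304656 -0.08552409  0.08910984] [179.77108117   0.7500918  176.02476345] 0.0115544993854161
cover
[175 169 151 112] mean [656.1 -85.6  64.5] pca 86.0 std [16.7 25.8] rect [666.6 -86.5] [80.5 68. ] 86.2
[238 293  25   4] mean [710.6 -89.4  64.4] pca 85.5 std [0.9 4.4] rect [710.6 -89.4] [14.8  3.7] 86.9
rib
[234 202  40  90] mean [667.5 -86.3  80. ] pca 175.8 std [ 3.9 14.3] rect [672.  -85.1] [19.4 48.8] 86.3
[211 243  14   7] mean [ 665.7 -102.3   81.6] pca 88.4 std [0.3 1.8] rect [ 665.6 -102.5] [1.3 6.3] 0.5
[276 243  13   8] mean [667.8 -70.7  82. ] pca 84.1 std [0.3 1.7] rect [668.  -70.5] [5.9 1.4] 86.5
frames
[93 83  9 25] mean [ 580.5 -178.1   37.2] pca 167.0 std [1.3 4.2] rect [ 581.3 -178.6] [ 5.6 15.5] 76.3
[39 89 55 40] mean [ 586.1 -207.2   39.9] pca 70.8 std [ 6.4 11.3] rect [ 584.4 -202.1] [47.2 24.9] 86.6
[161 138 174 144] mean [636.4 -92.3  42. ] pca 102.8 std [18.9 39.3] rect [659.6 -86.3] [105.7  81.9] 86.4
[368 142 131 141] mean [669.5  38.3  42.1] pca 137.6 std [34.6 38.7] rect [679.8  51.7] [104.7 103.9] 86.2
[315 224  13  58] mean [696.  -40.5  42.1] pca 175.5 std [ 1.2 11.8] rect [698.  -40.6] [ 4.6 44.4] 86.3
[  0 339  57  40] mean [ 815.  -352.2   46.1] pca 89.6 std [ 1.7 22. ] rect [ 815.3 -352.2] [ 7.5 81.5] 0.2
```

```bash
python3 -m inch '[[[0.0018,-0.0005,0.004,0,0,0,0.9],[0,0,0.004,0,0,0,0.9],[0,0,0.003,0,0,0,0.9],[0,0,0,0,0,0,0.9],[0,0,0,0,0,0,0.9]]]';python3 rel.py w8.png
```

```text
time: 36.42
tool_pos: [0.6709, -0.0859, 0.0773]
orientation: [179.8, 0.7, 176.0]
wrist_force: [-0.4, -0.3, -0.8]
gripper_width: 0.0115
gripper_force: 78.8
[ 0.67088482 -0.08587593  0.07727036] [179.75747452   0.67626121 176.00770079] 0.011462664871862606
cover
[175 170 151 111] mean [653.9 -85.9  52.6] pca 85.9 std [16.7 25.8] rect [664.7 -85.6] [82.8 68.1] 86.0
[238 293  25   4] mean [708.4 -89.7  52.5] pca 86.6 std [0.9 4.4] rect [708.2 -89.7] [14.8  3.6] 86.2
rib
[234 202  40  90] mean [665.4 -86.7  68.2] pca 175.7 std [ 3.9 14.3] rect [669.9 -85.3] [19.4 48.6] 87.0
[211 242  14   8] mean [ 663.5 -102.6   69.9] pca 87.2 std [0.3 1.7] rect [ 663.5 -102.9] [6.3 1.2] 86.5
[276 242  14   8] mean [665.6 -71.   70.2] pca 84.4 std [0.3 1.7] rect [665.7 -70.7] [6.2 1.2] 86.0
frames
[84 86 10 30] mean [ 581.5 -178.    37.5] pca 172.7 std [1.4 4.5] rect [ 582.4 -177.9] [ 6.  17.6] 89.0
[29 93 56 41] mean [ 586.1 -207.5   39.9] pca 69.8 std [ 6.3 11.3] rect [ 584.5 -202.2] [48.2 24.4] 86.1
[157 145 185 131] mean [636.6 -89.3  42.1] pca 98.2 std [18.8 39.3] rect [657.4 -87.3] [105.6  79.3] 87.8
[374 149 135 146] mean [668.6  36.9  42.1] pca 137.6 std [33.9 38.4] rect [679.7  52. ] [105.1 103.7] 86.4
[291 236  42  45] mean [690.3 -42.   42.1] pca 174.2 std [2.3 8.5] rect [692.7 -42.1] [ 8.6 33.4] 85.7
[238 293  25   9] mean [719.8 -90.4  42.1] pca 86.0 std [1.3 4.8] rect [719.7 -90.4] [16.2  4.7] 82.5
[  0 349  61  35] mean [ 815.  -339.7   46.3] pca 89.8 std [ 1.6 24.1] rect [ 815.7 -341.8] [ 8.  88.3] 0.9
```

```bash
python3 -m inch '[[[0,-0.0005,0.003,0,0,0,0.9],[0,0,0.003,0,0,0,0.9],[0,0,0.002,0,0,0,0.9],[0,0,0,0,0,0,0.9],[0,0,0,0,0,0,0.9]]]';python3 -m inch '[[[0,0,0.002,0,0,0,0.9],[0,0,0.002,0,0,0,0.9],[0,0,0.001,0,0,0,0.9],[0,0,0,0,0,0,0.9],[0,0,0,0,0,0,0.9]]]'
```

```text
time: 36.88
tool_pos: [0.6716, -0.0866, 0.0701]
orientation: [179.8, 0.8, 176.0]
wrist_force: [0.7, 0.2, 0.2]
gripper_width: 0.0115
gripper_force: 79.1
time: 37.3
tool_pos: [0.6717, -0.0866, 0.0667]
orientation: [179.8, 0.8, 176.0]
wrist_force: [-3.6, 0.2, 10.9]
gripper_width: 0.011
gripper_force: 80.2
```

Force has risen to 11 N at z 66.7 mm. Pressing a little further.

```bash
python3 -m inch '[[[0,0,0.002,0,0,0,0.9],[0,0,0.002,0,0,0,0.9],[0,0,0.0,0,0,0,0.9],[0,0,0,0,0,0,0.9],[0,0,0,0,0,0,0.9]]]';python3 -m inch '[[[0,0,0.002,0,0,0,0.9],[0,0,0.002,0,0,0,0.9],[0,0,0.0,0,0,0,0.9],[0,0,0,0,0,0,0.9],[0,0,0,0,0,0,0.9]]]'
```

```text
time: 37.72
tool_pos: [0.6717, -0.0865, 0.0666]
orientation: [179.8, 0.9, 176.0]
wrist_force: [-12.0, 2.9, 29.9]
gripper_width: 0.0114
gripper_force: 82.7
time: 38.13
tool_pos: [0.6717, -0.0865, 0.0665]
orientation: [179.9, 1.0, 176.0]
wrist_force: [-20.6, 2.8, 48.2]
gripper_width: 0.0109
gripper_force: 85.3
```

```bash
python3 -m inch '[[[0,0,-0.004,0,0,0,0.9],[0,0,-0.003,0,0,0,0.9],[0,0,0.0,0,0,0,0.5],[0,0,0,0,0,0,0.5],[0,0,0,0,0,0,0.5]]]';python3 -m inch '[[[0,0,-0.03,0,0,0,0.5],[0,0,-0.04,0,0,0,0.5],[0,0,-0.04,0,0,0,0.5],[0,0,-0.03,0,0,0,0.5],[0,0,0,0,0,0,0.5]]]'; python3 - <<'E'
from h import *
c=cap('wrist');p=wristpts(c);H,S,V=hsv(c['image']);Z=p[...,2];o=c['obs'];print(o['tool_pos'],o['orientation'])
m=(np.hypot(p[...,0]-.671,p[...,1]+.0875)<.037)&(S<60)&(V>90)&(Z<.05)&(Z>.03)
q=p[m]*1000;q=q[np.abs(q[:,2]-np.median(q[:,2]))<4]; A=np.c_[q[:,:2]-[671,-87.5],np.ones(len(q))];print('plane',np.linalg.lstsq(A,q[:,2],rcond=None)[0],len(q))
m=(np.hypot(p[...,0]-.680,p[...,1]-.052)<.075)&(S<60)&(V>90)&(Z<.05)&(Z>.03)
print('frame top z',np.median(p[m][:,2])*1000)
save('w9.png',c['image'])
E
```

```text
time: 38.55
tool_pos: [0.6711, -0.0863, 0.0628]
orientation: [179.8, 0.7, 176.0]
wrist_force: [0.3, -0.4, 0.3]
gripper_width: 0.0428
gripper_force: 0.0
time: 38.97
tool_pos: [0.6729, -0.0876, 0.211]
orientation: [179.9, 1.4, 176.0]
wrist_force: [1.4, -1.2, 0.5]
gripper_width: 0.0428
gripper_force: 0.0
[ 0.67287401 -0.08764605  0.21104667] [179.87614992   1.35606537 176.01406329]
plane [ 3.68221703e-03 -2.12079671e-04  4.21698670e+01] 3235
frame top z 42.02609772947816
```

View pics/w9.png

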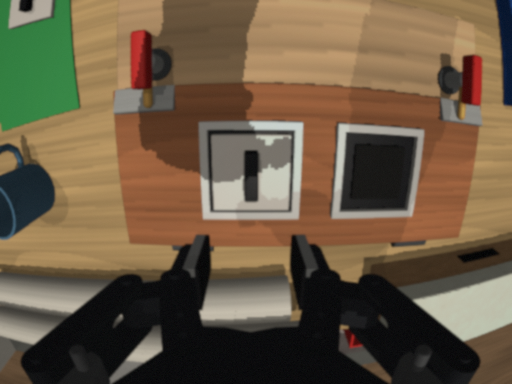

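The wrist view shows the cover level and flush in the right frame at (250,170). Next is the second cover.

```bash
python3 -m inch '[[[0.025,-0.03,0,0,0,0,0.5],[0.025,-0.03,0,0,0,0,0.5],[0.025,-0.03,0,0,0,0,0.5],[0.025,-0.03,0,0,0,0,0.5],[0.025,-0.03,0,0,0,0,0.5]]]';python3 -m inch '[[[0.025,-0.03,0,0,0,0,0.5],[0.025,-0.03,0,0,0,0,0.5],[0.025,-0.03,0,0,0,0,0.5],[0.025,-0.03,0,0,0,0,0.5],[0,0,0,0,0,0,0.5]]]'; python3 - <<'E'
from h import *
c=cap('wrist');p=wristpts(c);H,S,V=hsv(c['image']);Z=p[...,2];o=c['obs'];print(o['tool_pos'],o['orientation'])
ok=(np.hypot(p[...,0]-.42,p[...,1]+.36)<.15)
print('white');blob(p,ok&(S<60)&(V>90)&(Z<.02)&(Z>.008),(.006,.02),1)
print('rib');blob(p,ok&(V<60)&(Z>.02)&(Z<.04),(.02,.04),1)
E
```

```text
time: 39.43
tool_pos: [0.5324, -0.2282, 0.1991]
orientation: [179.7, 0.6, 176.0]
wrist_force: [-0.3, -0.9, 0.7]
gripper_width: 0.0425
gripper_force: 0.0
time: 39.85
tool_pos: [0.4217, -0.3444, 0.1976]
orientation: [179.7, 0.5, 175.6]
wrist_force: [0.7, -0.3, -0.1]
gripper_width: 0.0425
gripper_force: 0.0
[ 0.42172173 -0.34440655  0.19761249] [179.74940685   0.50674526 175.59574877]
white
[200 125  76  75] mean [ 407.4 -357.9   13.2] pca 84.7 std [23.9 24.6] rect [ 409.1 -358.3] [79.6 80.1] 84.0
rib
[199  31  15  19] mean [ 279.8 -377.3   24.9] pca 176.5 std [3.7 5.1] rect [ 279.6 -377.4] [17.4 13. ] 4.1
[230 140  14  48] mean [ 406.3 -357.7   29. ] pca 173.3 std [ 3.8 13.7] rect [ 407.6 -357.6] [13.3 48. ] 84.7
[ 99 144  40   9] mean [ 376.7 -475.4   30.1] pca 77.8 std [ 1.3 13.2] rect [ 375.5 -480.7] [41.2  5.6] 73.7
```

```bash
python3 -m inch '[[[0.0115,-0.0149,0.03,0,0,1.6,0.5],[0,0,0.035,0,0,0,0.5],[0,0,0.035,0,0,0,0.5],[0,0,0.02,0,0,0,0.5],[0,0,0,0,0,0,0.5]]]'; python3 -m inch '[[[0,0,0.01,0,0,0,0.5],[0,0,0,0,0,0,0.5],[0,0,0,0,0,0,0.5],[0,0,0,0,0,0,0.5],[0,0,0,0,0,0,0.5]]]';python3 - <<'E'
from h import *
c=cap('wrist');p=wristpts(c);H,S,V=hsv(c['image']);Z=p[...,2];o=c['obs'];print(o['tool_pos'],o['orientation'])
ok=(np.hypot(p[...,0]-.4085,p[...,1]+.358)<.06)
print('rib');blob(p,ok&(V<60)&(Z>.02)&(Z<.04),(.02,.04),1)
E
```

```text
time: 40.32
tool_pos: [0.413, -0.3498, 0.0735]
orientation: [179.3, 0.3, 174.5]
wrist_force: [-0.5, 1.1, 0.9]
gripper_width: 0.0426
gripper_force: 0.0
time: 40.73
tool_pos: [0.4164, -0.3549, 0.0711]
orientation: [179.9, 0.8, 174.4]
wrist_force: [0.5, 0.4, -0.7]
gripper_width: 0.0429
gripper_force: 0.0
[ 0.41638639 -0.35491628  0.07105667] [179.85108846   0.83652209 174.42467697]
rib
[235 174  23  78] mean [ 405.7 -357.7   28.8] pca 173.4 std [ 3.9 14.2] rect [ 408.1 -357.9] [13.5 48.9] 83.5
```

```bash
python3 -m inch '[[[0.0077,-0.0038,0.01,0,0,0.6,0.5],[0,0,0.015,0,0,0,0.5],[0,0,0.008,0,0,0,0.5],[0,0,0,0,0,0,0.5],[0,0,0,0,0,0,0.5]]]';python3 -m inch '[[[0,0,0,0,0,0,0.5],[0,0,0,0,0,0,0.9],[0,0,0,0,0,0,0.9],[0,0,0,0,0,0,0.9],[0,0,0,0,0,0,0.9]]]' 80
```

```text
time: 41.2
tool_pos: [0.4079, -0.357, 0.0366]
orientation: [179.7, 0.7, 173.8]
wrist_force: [-0.8, -0.3, -0.0]
gripper_width: 0.0426
gripper_force: 0.0
time: 41.62
tool_pos: [0.4083, -0.3575, 0.0375]
orientation: [179.8, 0.8, 173.8]
wrist_force: [-0.4, -0.6, 6.1]
gripper_width: 0.011
gripper_force: 78.8
```

```bash
python3 -m inch '[[[0,0,-0.03,0,0,0,0.9],[0,0,-0.04,0,0,0,0.9],[0,0,-0.04,0,0,-2.3,0.9],[0,0,-0.01,0,0,0,0.9],[-0.0187,0.0329,0,0,0,0,0.9]]]';python3 -m inch '[[[-0.0187,0.0329,0,0,0,0,0.9],[-0.0187,0.0329,0,0,0,0,0.9],[-0.0187,0.0329,0,0,0,0,0.9],[-0.0187,0.0329,0,0,0,0,0.9],[-0.0187,0.0329,0,0,0,0,0.9]]]';python3 -m inch '[[[-0.0187,0.0329,0,0,0,0,0.9],[-0.0187,0.0329,0,0,0,0,0.9],[-0.0187,0.0329,0,0,0,0,0.9],[-0.0187,0.0329,0,0,0,0,0.9],[-0.0187,0.0329,0,0,0,0,0.9]]]';python3 -m inch '[[[-0.0187,0.0329,0,0,0,0,0.9],[-0.0187,0.0329,0,0,0,0,0.9],[0,0,0.02,0,0,0,0.9],[0,0,0.02,0,0,0,0.9],[0,0,0,0,0,0,0.9]]]';python3 -m inch '[[[0,0,0.012,0,0,0,0.9],[0,0,0,0,0,0,0.9],[0,0,0,0,0,0,0.9],[0,0,0,0,0,0,0.9],[0,0,0,0,0,0,0.9]]]'; python3 rel.py w10.png
```

```text
time: 42.03
tool_pos: [0.4277, -0.3324, 0.1612]
orientation: [-179.7, 1.1, 175.7]
wrist_force: [1.8, -0.0, -2.4]
gripper_width: 0.0111
gripper_force: 78.8
time: 42.45
tool_pos: [0.5321, -0.1664, 0.1582]
orientation: [179.8, 0.7, 176.1]
wrist_force: [1.4, -1.1, -1.9]
gripper_width: 0.011
gripper_force: 78.8
time: 42.87
tool_pos: [0.6365, -0.0085, 0.1598]
orientation: [179.8, 0.7, 176.1]
wrist_force: [1.7, -0.8, -1.6]
gripper_width: 0.0114
gripper_force: 78.8
time: 43.28
tool_pos: [0.6756, 0.0541, 0.1157]
orientation: [179.8, 0.2, 176.2]
wrist_force: [-1.2, 0.7, -3.1]
gripper_width: 0.0115
gripper_force: 78.8
time: 43.7
tool_pos: [0.6792, 0.0523, 0.1107]
orientation: [179.8, 0.8, 176.1]
wrist_force: [-1.4, 0.6, -2.3]
gripper_width: 0.0112
gripper_force: 78.8
[0.67921144 0.05232653 0.11069364] [179.76458981   0.84838846 176.06060634] 0.011210887744251202
cover
[175 170 151 111] mean [662.5  52.5  86.2] pca 85.9 std [16.4 25.7] rect [672.8  51.5] [79.9 67.4] 85.8
[238 294  25   4] mean [717.4  48.4  86.4] pca 85.6 std [0.9 4.5] rect [717.5  48.5] [14.9  3.7] 84.1
rib
[227 203  48  90] mean [674.1  51.4 101.8] pca 176.0 std [ 4.2 14.1] rect [678.9  51.1] [23.  49.1] 85.8
[211 242  14   8] mean [671.8  35.7 103.1] pca 87.6 std [0.3 1.7] rect [671.8  35.4] [1.4 6.3] 0.9
[276 242  14   9] mean [673.9  67.1 103.2] pca 85.3 std [0.3 1.7] rect [674.   67.4] [6.2 1.3] 87.2
frames
[363  87  80  43] mean [611.3 165.4  39.5] pca 85.8 std [ 6.7 21.1] rect [609.9 167. ] [66.9 24.7] 85.4
[174 139 155  40] mean [634.6  59.2  42. ] pca 85.6 std [ 4.8 33.2] rect [638.5  55.6] [104.8  26.2] 82.4
[ 18 144 123 128] mean [666.6 -81.6  42. ] pca -148.0 std [36.6 39.7] rect [670.2 -88.4] [105.  103.7] 86.2
[ 30 162  96  99] mean [669.3 -82.1  42. ] pca 59.9 std [24.1 25.2] rect [673.  -90.3] [85.5 82.9] 86.3
[  0 325  46  31] mean [ 815.3 -224.3   46.9] pca 90.2 std [ 1.4 23.7] rect [ 816.4 -227.6] [84.2  7.5] 90.0
```

```bash
python3 -m inch '[[[-0.001,0.0007,0.01,0,0,0,0.9],[0,0,0.01,0,0,0,0.9],[0,0,0.01,0,0,0,0.9],[0,0,0.003,0,0,0,0.9],[0,0,0,0,0,0,0.9]]]';python3 -m inch '[[[0,0,0,0,0,0,0.9],[0,0,0,0,0,0,0.9],[0,0,0,0,0,0,0.9],[0,0,0,0,0,0,0.9],[0,0,0,0,0,0,0.9]]]'; python3 rel.py w10.png
```

```text
time: 44.17
tool_pos: [0.6785, 0.0537, 0.0739]
orientation: [179.8, 0.5, 176.1]
wrist_force: [-0.0, 1.1, -1.6]
gripper_width: 0.0116
gripper_force: 78.9
time: 44.58
tool_pos: [0.6803, 0.0536, 0.0769]
orientation: [179.8, 0.8, 176.1]
wrist_force: [-0.2, -0.5, -1.5]
gripper_width: 0.0113
gripper_force: 78.9
[0.68031587 0.05361386 0.07685688] [179.76773778   0.77614997 176.10875294] 0.011289798442277224
cover
[175 172 152 109] mean [663.7  53.5  52.4] pca 86.2 std [16.5 25.8] rect [676.3  53.9] [83.2 72. ] 85.7
[238 294  25   5] mean [718.9  49.9  52. ] pca 81.8 std [2.1 4.5] rect [722.   49.8] [15.4 11.1] 85.7
rib
[228 203  47  90] mean [675.2  52.7  67.9] pca 176.0 std [ 4.  14.2] rect [679.7  52.2] [22.5 48.7] 83.5
[211 242  14   9] mean [672.9  36.9  69.4] pca 87.5 std [0.3 1.7] rect [673.   36.6] [6.2 1.3] 85.9
[276 242  13   8] mean [675.1  68.4  69.1] pca 85.1 std [0.3 1.7] rect [675.1  68.6] [6.  1.3] 82.9
frames
[382  83  88  52] mean [611.3 164.7  39.6] pca 86.3 std [ 6.7 21.2] rect [610.1 166.7] [66.5 24.2] 85.4
[157 145 185 131] mean [645.5  50.6  42.1] pca 98.4 std [18.3 38.9] rect [667.6  53.5] [105.9  78.4] 86.6
[  0 150 124 146] mean [666.1 -70.2  42. ] pca -178.8 std [32.9 38.4] rect [670.5 -88.4] [104.8 104.2] 86.1
[  1 172 107 111] mean [668.1 -79.8  42. ] pca 56.2 std [24.  25.1] rect [673.1 -90. ] [85.9 83.1] 85.7
[291 236  43  45] mean [699.5  97.5  42.1] pca 173.9 std [2.4 8.4] rect [701.7  97.7] [ 8.7 32.8] 86.1
[238 294  25   8] mean [729.4  49.1  42.2] pca 85.3 std [1.1 4.8] rect [729.4  49.1] [16.   4.1] 84.4
[  0 345  61  39] mean [ 815.2 -195.5   46.7] pca 90.0 std [ 1.6 22.2] rect [ 815.3 -197.3] [81.3  8. ] 89.1
```

```bash
python3 -m inch '[[[0,-0.0003,0.003,0,0,0,0.9],[0,0,0.003,0,0,0,0.9],[0,0,0.002,0,0,0,0.9],[0,0,0,0,0,0,0.9],[0,0,0,0,0,0,0.9]]]';python3 -m inch '[[[0,0,0.002,0,0,0,0.9],[0,0,0.002,0,0,0,0.9],[0,0,0.002,0,0,0,0.9],[0,0,0.001,0,0,0,0.9],[0,0,0,0,0,0,0.9]]]';python3 -m inch '[[[0,0,0.002,0,0,0,0.9],[0,0,0.002,0,0,0,0.9],[0,0,0,0,0,0,0.9],[0,0,0,0,0,0,0.9],[0,0,0,0,0,0,0.9]]]'
```

```text
time: 45.05
tool_pos: [0.6805, 0.0533, 0.0687]
orientation: [179.8, 0.8, 176.1]
wrist_force: [0.6, 0.4, 1.4]
gripper_width: 0.0113
gripper_force: 79.3
time: 45.47
tool_pos: [0.6805, 0.0533, 0.0664]
orientation: [179.8, 0.9, 176.1]
wrist_force: [-10.2, -1.2, 26.9]
gripper_width: 0.0113
gripper_force: 82.5
time: 45.88
tool_pos: [0.6805, 0.0533, 0.0663]
orientation: [179.8, 1.0, 176.1]
wrist_force: [-18.6, -1.0, 46.2]
gripper_width: 0.0113
gripper_force: 84.9
```

```bash
python3 -m inch '[[[0,0,-0.004,0,0,0,0.9],[0,0,-0.003,0,0,0,0.9],[0,0,0.0,0,0,0,0.5],[0,0,0,0,0,0,0.5],[0,0,0,0,0,0,0.5]]]';python3 -m inch '[[[0,0,-0.03,0,0,0,0.5],[0,0,-0.04,0,0,0,0.5],[0,0,-0.04,0,0,0,0.5],[0,0,-0.04,0,0,0,0.5],[0.02,0,-0.02,0,0,0,0.5]]]';python3 -m inch '[[[0.035,0,0,0,0,0,0.5],[0.035,0,0,0,0,0,0.5],[0.035,0,0,0,0,0,0.5],[0,0,0,0,0,0,0.5],[0,0,0,0,0,0,0.5]]]'; python3 - <<'E'
from h import *
c=cap('wrist');p=wristpts(c);H,S,V=hsv(c['image']);Z=p[...,2]
for x,y in((.671,-.0875),(.680,.052)):
    m=(np.hypot(p[...,0]-x,p[...,1]-y)<.037)&(S<60)&(V>90)&(Z<.055)&(Z>.03)
    q=p[m]*1000;q=q[np.abs(q[:,2]-np.median(q[:,2]))<4]; A=np.c_[q[:,:2]-q[:,:2].mean(0),np.ones(len(q))];print('plane',np.linalg.lstsq(A,q[:,2],rcond=None)[0].round(4),len(q))
    m=(np.hypot(p[...,0]-x,p[...,1]-y)<.065)&(np.hypot(p[...,0]-x,p[...,1]-y)>.047)&(S<60)&(V>120)&(Z<.055)&(Z>.036);print('frame z',np.median(p[m][:,2])*1000)
print('reds');blob(p,((H<6)|(H>174))&(S>180)&(V>70),(.066,.08),3)
comp(p,'panel',(H<14)&(S>110)&(Z>.02)&(Z<.06),800)
save('w11.png',c['image'])
s=cap('scene');save('s9.png',s['image'],1.5)
E
```

```text
time: 46.3
tool_pos: [0.6798, 0.0534, 0.0632]
orientation: [179.8, 0.7, 176.1]
wrist_force: [0.1, -0.4, 0.8]
gripper_width: 0.0426
gripper_force: 0.0
time: 46.72
tool_pos: [0.662, 0.0536, 0.2383]
orientation: [179.8, 1.2, 176.1]
wrist_force: [-0.4, 0.4, 0.4]
gripper_width: 0.0429
gripper_force: 0.0
time: 47.13
tool_pos: [0.551, 0.0616, 0.232]
orientation: [179.8, 0.6, 176.1]
wrist_force: [0.7, -0.2, 0.3]
gripper_width: 0.0427
gripper_force: 0.0
plane [7.00000e-04 1.60000e-03 4.21747e+01] 996
frame z 42.159332131595114
plane [6.00000e-04 5.00000e-04 4.21591e+01] 1865
frame z 42.11461055595507
reds
[340 168  15  47] mean [573.3 160.2  73. ] pca 172.8 std [ 3.4 13.8] rect [570.4 160.5] [13.  50.5] 86.9
[ 41 171  14  41] mean [ 546.2 -178.6   72.9] pca 176.7 std [ 3.2 14.3] rect [ 546.9 -179.4] [12.5 49.5] 88.4
panel [   48   171   318   137 13455] rect [645.1 -22.8] [173.  446.1] 5.0 z [31.2 34.1 35.3]
panel [ 200  281  101   41 1671] rect [733.1  51.1] [140.8  80.9] 81.0 z [33.  34.2 35.3]
```

View pics/s9.png

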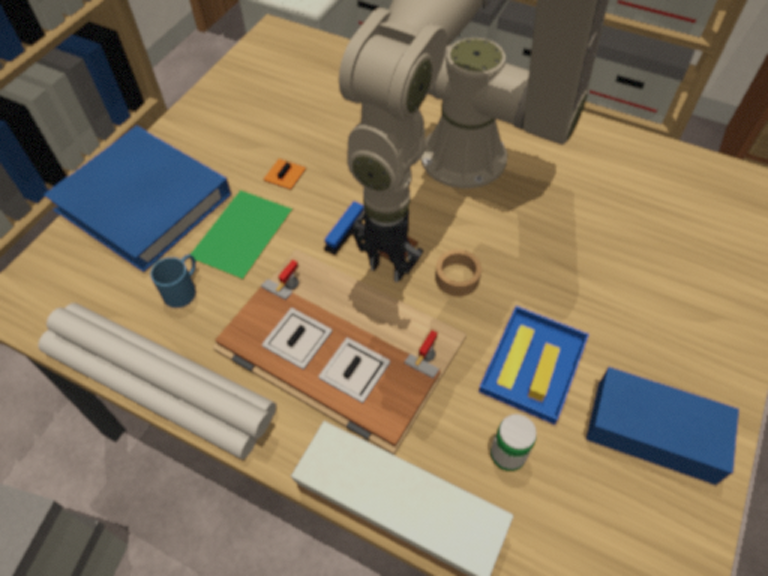

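The final scene shows both covers flush at (297,336) and (353,369), both cam handles turned at (288,272) and (428,346), and both wedges in the tray. The bystanders are unmoved and the arm is clear, so I'm handing in.

```bash
python3 -c "
from bench import ticket
print(ticket.finish_job())"
```

```text
the job is handed in; nothing more can be done
None
```

I handed the job in at about 47 s: the panel came down gently, both cams are home, both wedges are in the tray and both white covers sit level and flush; no verdict was returned.

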